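# Lock the register slide with its cranked pin by feel

### The arm

A 6-joint arm with a two-finger parallel gripper is mounted at the origin on a cart in front of the work surface, level with it; the furniture and walls round the work are solid. World frame = base frame: x ahead of the robot, y to its left, z up, the work surface at z = 0. Lengths are in m, angles in degrees, forces in N, time in s.
With the tool pointing down it reaches from about 0.4 to 0.825 m from the base axis. Payload 7 kg.
Tool frame: the origin (TCP) lies midway between the tips of the shut fingers; the grasp point (between the pads) lies 19 mm behind it; z points along the fingers, y is the direction in which the jaws open and shut (so a half turn about z gives the same grasp; the last joint's range is limited). The gripper opens to 88 mm and grips with 3 to 60 N. Pads are 19 mm wide; open, the fingers measure 130 mm over their backs; the gripper's body (78 mm by 193 mm) begins 47 mm behind the grasp point.
Start: joints at [-57.92, 20.546, 0.682, 0, -70.136, -16.507], TCP at [0.181, -0.65, 0.201] pointing down, gripper open.
Joint ranges: [-176.03, 176.03], [-82.01, 121.73], [-58.28, 71.71], [-173.87, 95.51], [-174.79, -0.11], [-173.66, 173.66]. Speed limits (degrees/s): [136.94, 136.94, 172.46, 180, 180, 180].

### API

Orientations are given as [roll, pitch, yaw] about the fixed x, y, z axes, in that order (R = Rz(yaw) Ry(pitch) Rx(roll)).
In Python, from plant import r gives the robot as it stands. The module is installed in compiled form; this text tells all that it offers.
- The arm moves only by the tool send_rows, never from a script. Its argument "motion" is a list of rows, each an object with "travel": the shift along the tool's x, y, z in m, a list of three; "spin": the turn about the tool's z in degrees. In form: [{"travel": [tx, ty, tz], "spin": spin}, ...]. A call has 1 to 5 rows; each row shifts and turns the pose as measured when the row begins, along the tool's axes as they then stand; what a row does not reach is not made up. A row lasts 1/12 s, in which the tool goes at most 41.7 mm and 7.16 degrees, less where a joint would pass 70% of its speed; a pose out of reach is approached as far as the arm can. A call is refused whole if a number of a shift passes 0.0417 or a number of a turn 7.16, either way. A call with a gripper value outside its range is refused whole. "gripper" is the gripper command: -1 is shut, 1 is fully open, values between are in proportion, set as the call begins (left out, the last holds). The fingers move at their own pace and stop on an object; "squeeze" is the grip in N (left out, the last holds). Time passes only in rows, so rows that do not move let the fingers close. It gives the time, the measured TCP pose, the force and the opening at its end, in the units of the state.
- r.get_state(): the state, without advancing time (a new reading comes with each control period).
- r.capture(name): name is "scene" or "top" or "wrist"; returns (picture, depth): 480x640x3 uint8, blue, green, red; 480x640 float32, m along the optical axis (not along the pixel's ray), 0 where there is no reading.
- r.get_calibration(name): a dict with "fov_y" (degrees; the focal length in pixels is half the picture's height over the tangent of half this angle, whatever the lens; pixels are square), "cx", "cy" (the principal point, pixels), "origin" and "orientation" of the camera in the world. Camera axes: x right, y down, z forward; pixel columns grow to the right and rows downward; lengths in m; the calibration is good to about 2 mm. The wrist camera is an equidistant fisheye: a pixel r from the principal point sees the ray r / f radians off the axis. A picture is of the moment at which its call begins: read the wrist's pose just before it. get_calibration takes no time and is no camera call; for the wrist camera it gives the pose at the moment of the call.
- r.close_job(): hands the job in, once; it reports no verdict.
Trained networks look in the newest picture that a camera, given by its name, has taken for a name from the list of things; names that differ only in an ending like _2 or _b are one class to them, and where a whole thing is asked for, a point or a joint stands for the part that bears it (a point fixed in the world has none). Each returns a list of dicts, best first, with "conf" (0 to 1); they miss things now and then, are a little off and sometimes report something else, mostly with a low value. They report only what shows in the picture. A call takes as long as a camera call. They do not tell look-alikes from the thing itself.
- r.boxes_of(camera, target): "at" ([x, y, z] in m, in the coordinates of the camera as it stood for that picture, good to about 4 mm: the middle of the surface that is visible of it).
- r.pinpoint(camera, target): "at" ([x, y, z] in m, in the coordinates of the camera as it stood for that picture, good to about 4 mm: a listed point, or the origin of a listed thing).
The state is a dict: "time_s": time; "joints": joint angles; "qd": joint speeds; "joint_torque": joint torques, N m; "tcp_pos": TCP position; "eef_rot": TCP orientation; "contact_force": force on the tool from outside, world axes, zero at the start; "moment": the same for the moment, N m; "gripper_width": finger opening in m.
Only numpy, scipy, OpenCV 4.12 (cv2) and the standard library are available. Lean on these libraries where they do the work, as an engineer would, in place of code of your own. Each camera call takes 0.05 s, during which the arm holds its last target. There are 200 camera calls.

### The job

Lock the register fixture: take the cranked locking pin by its upright stem, bring it round behind the fixture, and feel gently with its nose along the hidden rear face of the slide bar, under the cover lip, until it finds the hole. Pull the pin in until its collar sits fully home against the bar, then let go, leaving the pin standing on the fixture's ledge. Do not force the pin against the fixture (stay well under 30 N), do not lay it down, and leave the fixture's surroundings undisturbed.

Things in the scene. Friction and masses are not known exactly. Their poses are not given: they have to be found in the camera images.
- register_fixture: Fixed grey painted metal fixture, 150 deep x 176 wide x 58 mm high. Its +x is its rear, pointing away from the robot give or take its yaw; z up. Origin: underside of the base, mid-width, straight below the rear face (plane x = 0) of the dark steel slide bar inside it. Base plate 10 mm thick, x = -40 to +110 mm. Front wall, ends and cover (top at z = 58 mm) hide the bar from the robot.
- window (a point): Fixture frame (0, 0, 28) mm: middle of the hidden search line on the bar's rear face, not the hole. The face shows to the rear between jambs (8 mm proud) at y = +-38 mm. Its one hole, round, 13 mm, chamfered, has its centre at z = 28 mm and y anywhere from -20 to +20 mm (left so by the last job); it runs in along -x, 27 mm deep in all. The bar is clamped and does not give.
- ledge (a point): Fixture frame (62, 0, 10) mm: on the flat open ledge behind the bar, z = 10 mm, from x = 14 to 110 mm, on which the pin's foot stands and slides. Screw heads 3 mm high at x = 20 and 95, y = +-74 mm.
- lip (a point): Fixture frame (14, 0, 52) mm: lower rear edge, mid-width, of the cover's lip. The 6 mm thick cover overhangs the bar's rear face by 14 mm, its underside at z = 52 mm, so the face cannot be seen from the front or above.
- locking_pin: Loose cranked steel pin, about 0.2 kg, standing upright on the table on its foot, 40 (x) x 30 (y) x 12 mm. Origin: centre of the foot's underside; z up, nose along its own -x. Total height 122 mm. With the foot on the ledge the nose is level with the hole. Fully home: collar against the bar, origin 40 mm behind the bar's rear face, pin's x axis along the fixture's x axis.
- pin_stem (a point): Middle of the grip on the pin's upright stem, pin frame (0, 0, 95) mm. The stem is 18 x 18 mm square, sides along the pin's x and y, from z = 12 to 112 mm, with a black cap of the same width on top, to z = 122 mm. Grip between z = 80 and 110 mm.
- pin_collar (a point): Centre of the collar's front face, pin frame (-40, 0, 18) mm. The collar is 18 mm in diameter and 6 mm thick, on a level shank 14 mm in diameter that leaves the stem towards -x.
- pin_tip (a point): Tip of the nose, pin frame (-64, 0, 18) mm. The nose is 10 mm in diameter and 24 mm long ahead of the collar, tapered over its last 4 mm to 5.6 mm. Fully home the tip is 24 mm inside the bar's rear face.
- tally_counter: Bystander: round white tally counter, 52 x 46 x 21 mm; origin centre of its underside. Leave alone.
- masking_roll: Bystander: roll of masking tape lying flat, 104 mm across, 25 mm high; origin centre of its underside. Leave alone.
- push_fitting: Bystander: small tan pneumatic push-in fitting with a blue end, 38 mm long, 16 x 14 mm; origin at its underside, middle. Leave alone.
- spare_star_knob: Bystander: black star knob, 40 mm across, 22 mm high; origin centre of its underside. Leave alone.
Not all that is in view belongs to the job. Leave any orange look-alike of the locking_pin alone.

How it is judged:
By the outcome, as a careful person would: the job done as asked, in the order asked, and still so for the second after the job is handed in, with the robot touching nothing.
It also fails if it takes over 69 s, if anything falls off the work surface, if the arm or the gripper's body presses on something with over 40 N, if the wrist force passes 120 N, or if a joint passes its speed limit or range.

## Working session

There is one attempt and no reset: what is moved stays moved. The work goes in short steps, Python scripts to look and compute and a tool call to move; the robot and the scene stay as the last step left them, time stands still between calls to the robot, and variables do not carry over. Pictures are saved under pics/ and viewed, about 8 in all and at most 12, crops included, and the job is handed in when it is done.

Besides the shell and the picture viewer there is one more tool, called after "Call:" as name(argument=value, ...), one argument or row to a line, values as JSON. send_rows: Moves the arm, as the interface text tells. Its arguments: {"type":"object","properties":{"motion":{"type":"array"},"gripper":{"type":"number"},"squeeze":{"type":"number"}},"required":["motion"]}

```bash
mkdir -p pics
cat > h.py <<'E'
from plant import r
import numpy as np, cv2
from scipy.spatial.transform import Rotation as R
def cal(n):
    c=r.get_calibration(n); return c
def T(c):
    o=np.array(c["orientation"],float)
    M=o if o.shape==(3,3) else R.from_euler('xyz',o,degrees=True).as_matrix()
    return M,np.array(c["origin"])
def w(c,p):
    M,o=T(c); return M@np.array(p)+o
E
python3 - <<'E'
from h import *
s=r.get_state(); print({k:np.round(v,3).tolist() for k,v in s.items()})
for n in ["scene","top","wrist"]:
    c=cal(n); print(n,c)
    im,d=r.capture(n); cv2.imwrite(f"pics/{n}0.png",im); np.save(f"{n}_d.npy",d)
    if n=="wrist": continue
    for t in ["register_fixture","window","ledge","lip","locking_pin","pin_stem","pin_collar","pin_tip"]:
        for q in r.pinpoint(n,t)[:3]: print(n,t,round(q["conf"],2),np.round(w(c,q["at"]),4))
print(r.get_state()["time_s"])
E
cd pics; python3 -c "
import cv2,numpy as np
cv2.imwrite('st.png',cv2.resize(np.vstack([cv2.imread('scene0.png'),cv2.imread('top0.png')]),None,fx=.62,fy=.62))"
```

```text
{'time_s': 0.0, 'joints': [-57.922, 20.591, 0.635, -0.02, -70.137, -16.505], 'qd': [-0.078, -0.036, 0.059, 0.053, 0.054, -0.002], 'joint_torque': [-0.001, -58.272, 29.307, 6.998, 0.007, -0.0], 'tcp_pos': [0.181, -0.65, 0.2], 'eef_rot': [179.905, -0.009, -164.433], 'contact_force': [0.045, -0.674, -0.182], 'moment': [0.005, 0.03, -0.009], 'gripper_width': 0.088}
scene {'fov_y': 50.58732058454593, 'cx': 315.9278097796308, 'cy': 245.58284804638447, 'origin': array([-0.06052395,  0.53656274,  0.81473673]), 'orientation': array([-132.26913798,    0.19084474, -134.93189496])}
scene register_fixture 0.81 [ 0.4612 -0.3258  0.0011]
scene window 0.72 [ 0.4597 -0.3275  0.0267]
scene lip 0.6 [ 0.4753 -0.3252  0.0493]
scene locking_pin 0.96 [ 0.4436 -0.0126 -0.001 ]
scene locking_pin 0.92 [ 0.3579 -0.0736 -0.007 ]
scene locking_pin 0.82 [ 0.3177 -0.2166 -0.0051]
scene pin_stem 0.78 [ 0.4469 -0.0133  0.0917]
scene pin_stem 0.73 [ 0.3577 -0.0741  0.0919]
scene pin_stem 0.58 [ 0.3181 -0.2135  0.0968]
scene pin_collar 0.92 [4.024e-01 3.000e-04 1.430e-02]
scene pin_collar 0.84 [ 0.3125 -0.1791  0.0166
[... 823 characters left out ...]
pin 0.71 [ 0.3219 -0.2219  0.0007]
top locking_pin 0.59 [ 0.4514 -0.0176  0.0021]
top pin_stem 0.77 [ 0.45   -0.01    0.1032]
top pin_stem 0.73 [ 0.3278 -0.2241  0.0981]
top pin_stem 0.64 [ 0.3564 -0.0741  0.0976]
top pin_collar 0.85 [ 0.318  -0.0722  0.0142]
top pin_collar 0.85 [ 0.3146 -0.1791  0.0149]
top pin_collar 0.64 [ 0.4111 -0.0076  0.0169]
top pin_tip 0.84 [ 0.3079 -0.1583  0.0182]
top pin_tip 0.65 [0.3876 0.0017 0.0147]
top pin_tip 0.57 [ 0.2912 -0.0628  0.0197]
wrist {'fov_y': 65.70646984690485, 'cx': 321.517293330634, 'cy': 236.37032132653658, 'origin': array([ 0.10778098, -0.67101144,  0.38516177]), 'orientation': array([ 1.63592269e+02, -3.31901132e-02,  1.05531771e+02])}
0.95
```

View pics/top0.png

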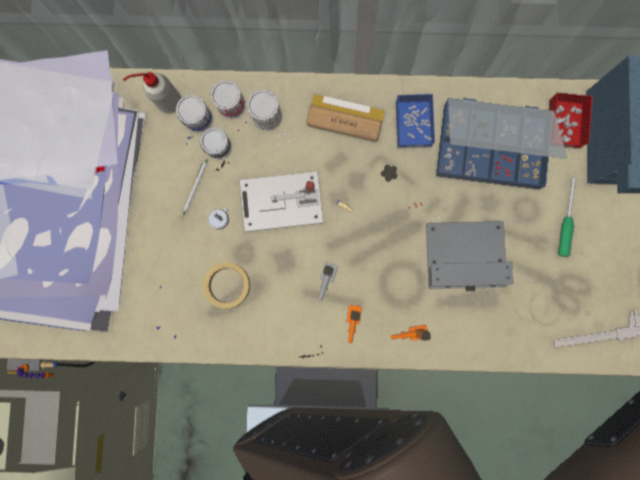

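View pics/scene0.png

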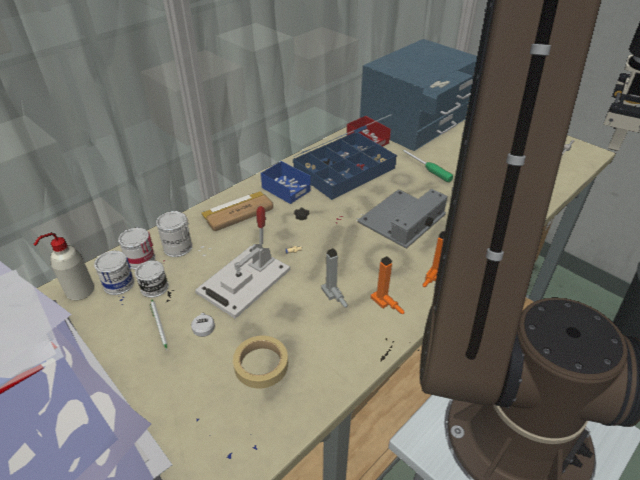

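The grey pin stands at top-view pixel (328,270) and the fixture at (468,255), with the orange look-alikes at (354,322) and (415,333). I'll fit poses from depth.

```bash
cat >> h.py <<'E'
def cloud(n,c,d):
    f=240/np.tan(np.radians(c["fov_y"]/2)); v,u=np.mgrid[0:480,0:640]
    x=(u-c["cx"])/f; y=(v-c["cy"])/f
    if n=="wrist":
        th=np.hypot(x,y)+1e-9; k=np.tan(np.minimum(th,1.4))/th; x=x*k; y=y*k
    P=np.stack([x*d,y*d,d],-1); M,o=T(c)
    P=P@M.T+o; P[(d<=0)]=np.nan; return P
def rect(P,m):
    q=P[m][:,:2].astype(np.float32)*1000
    return len(q),cv2.minAreaRect(q)
E
python3 - <<'E'
from h import *
for n in ["top","scene"]:
    c=cal(n); P=cloud(n,c,np.load(f"{n}_d.npy")); X,Y,Z=P[...,0],P[...,1],P[...,2]
    print(n,"table z",np.nanmedian(Z[(abs(X-.55)<.03)&(abs(Y+.18)<.03)]))
    f=(X>.35)&(X<.65)&(Y>-.46)&(Y<-.2)
    for lo,hi in [(.05,.066),(.006,.016)]: print("fix",lo,rect(P,f&(Z>lo)&(Z<hi)))
    g=(X>.36)&(X<.49)&(Y>-.05)&(Y<.04)
    for lo,hi in [(.114,.13),(.06,.11),(.006,.03)]:
        m=g&(Z>lo)&(Z<hi)
        if m.sum()>4: print("pin",lo,rect(P,m),P[m].mean(0).round(4))
E
```

```text
top table z 1.847827191192586e-05
fix 0.05 (1837, ((453.24383544921875, -326.7933349609375), (49.063655853271484, 176.55014038085938), 2.867527484893799))
fix 0.006 (3281, ((499.8172607421875, -330.09979248046875), (297.0292663574219, 258.1971130371094), 0.7337074279785156))
pin 0.114 (70, ((450.62811279296875, -15.981645584106445), (16.930419921875, 17.508705139160156), 72.8468246459961)) [ 0.4506 -0.0159  0.1216]
pin 0.06 (11, ((445.90155029296875, -19.934513092041016), (10.20366382598877, 22.723331451416016), 33.82151794433594)) [ 0.4451 -0.0192  0.0928]
pin 0.006 (263, ((428.97528076171875, -1.5499992370605469), (121.32637023925781, 81.19402313232422), 1.5146695375442505)) [ 0.4326 -0.0109  0.017 ]
scene table z -0.0018595912434306028
fix 0.05 (976, ((451.4728698730469, -322.1701354980469), (51.443302154541016, 179.46804809570312), 3.080190896987915))
fix 0.006 (1264, ((496.2069396972656, -320.61669921875), (151.60015869140625, 180.60804748535156), 2.9282898902893066))
pin 0.114 (63, ((448.6585388183594, -11.447685241699219), (17.992258071899414, 18.046585083007812), 84.36945343017578)) [ 0.4474 -0.0104  0.1184]
pin 0.06 (199, ((445.07708740234375, -6.098056793212891), (22.134010314941406, 15.235172271728516), 30.254226684570312)) [ 0.4447 -0.0074  0.0864]
pin 0.006 (265, ((428.6824035644531, -5.515964508056641), (30.47289276123047, 84.65442657470703), 72.4190902709961)) [ 0.4301 -0.0025  0.0172]
```

```bash
cat >> h.py <<'E'
def plan(xyz,yaw,n=None):
    s=r.get_state(); p=np.array(s["tcp_pos"]); y0=s["eef_rot"][2]
    d=np.array(xyz)-p; dy=(yaw-y0+180)%360-180
    n=n or int(max(np.ceil(np.linalg.norm(d)/.038),np.ceil(abs(dy)/7),1))
    print("n",n,"from",p.round(4),round(y0,2),"d",d.round(4),round(dy,2))
    for i in range(n):
        M=R.from_euler('xyz',[180,0,y0+dy*i/n],degrees=True).as_matrix()
        t=M.T@(d/n); print('{"travel":[%.4f,%.4f,%.4f],"spin":%.2f},'%(*t,-dy/n))
E
python3 -c "
from h import *
plan([.584,-.319,.2],3)"
```

```text
n 24 from [ 0.1812 -0.6502  0.2011] -164.43 d [ 0.4028  0.3312 -0.0011] 167.43
{"travel":[-0.0199,0.0088,0.0000],"spin":-6.98},
{"travel":[-0.0208,0.0063,0.0000],"spin":-6.98},
{"travel":[-0.0214,0.0037,0.0000],"spin":-6.98},
{"travel":[-0.0217,0.0011,0.0000],"spin":-6.98},
{"travel":[-0.0217,-0.0015,0.0000],"spin":-6.98},
{"travel":[-0.0213,-0.0042,0.0000],"spin":-6.98},
{"travel":[-0.0207,-0.0067,0.0000],"spin":-6.98},
{"travel":[-0.0197,-0.0092,0.0000],"spin":-6.98},
{"travel":[-0.0184,-0.0115,0.0000],"spin":-6.98},
{"travel":[-0.0169,-0.0137,0.0000],"spin":-6.98},
{"travel":[-0.0151,-0.0156,0.0000],"spin":-6.98},
{"travel":[-0.0131,-0.0173,0.0000],"spin":-6.98},
{"travel":[-0.0109,-0.0188,0.0000],"spin":-6.98},
{"travel":[-0.0085,-0.0200,0.0000],"spin":-6.98},
{"travel":[-0.0061,-0.0209,0.0000],"spin":-6.98},
{"travel":[-0.0035,-0.0214,0.0000],"spin":-6.98},
{"travel":[-0.0008,-0.0217,0.0000],"spin":-6.98},
{"travel":[0.0018,-0.0217,0.0000],"spin":-6.98},
{"travel":[0.0044,-0.0213,0.0000],"spin":-6.98},
{"travel":[0.0070,-0.0206,0.0000],"spin":-6.98},
{"travel":[0.0094,-0.0196,0.0000],"spin":-6.98},
{"travel":[0.0117,-0.0183,0.0000],"spin":-6.98},
{"travel":[0.0139,-0.0167,0.0000],"spin":-6.98},
{"travel":[0.0158,-0.0149,0.0000],"spin":-6.98},
```

Call:
send_rows(
  motion=[
    {"travel":[-0.02,0.009,0],"spin":-7},
    {"travel":[-0.021,0.006,0],"spin":-7},
    {"travel":[-0.021,0.004,0],"spin":-7},
    {"travel":[-0.022,0.001,0],"spin":-7},
    {"travel":[-0.022,-0.0015,0],"spin":-7},
  ],
)

```text
time_s: 1.37
tcp_pos: [0.2642, -0.5804, 0.2001]
eef_rot: [179.9, -0.0, -128.8]
contact_force: [1.2, 0.2, 0.1]
gripper_width: 0.0874
```

Call:
send_rows(
  motion=[
    {"travel":[-0.021,-0.004,0],"spin":-7},
    {"travel":[-0.021,-0.007,0],"spin":-7},
    {"travel":[-0.02,-0.009,0],"spin":-7},
    {"travel":[-0.018,-0.0115,0],"spin":-7},
    {"travel":[-0.017,-0.014,0],"spin":-7},
  ],
)

```text
time_s: 1.78
tcp_pos: [0.3507, -0.5061, 0.2005]
eef_rot: [180.0, -0.0, -93.0]
contact_force: [0.1, -0.5, 0.7]
gripper_width: 0.0882
```

Call:
send_rows(
  motion=[
    {"travel":[-0.015,-0.0155,0],"spin":-7},
    {"travel":[-0.013,-0.017,0],"spin":-7},
    {"travel":[-0.011,-0.019,0],"spin":-7},
    {"travel":[-0.0085,-0.02,0],"spin":-7},
    {"travel":[-0.006,-0.021,0],"spin":-7},
  ],
)

```text
time_s: 2.2
tcp_pos: [0.4361, -0.4303, 0.2013]
eef_rot: [180.0, -0.1, -57.2]
contact_force: [0.4, 0.7, -1.0]
gripper_width: 0.0874
```

Call:
send_rows(
  motion=[
    {"travel":[-0.0035,-0.0215,0],"spin":-7},
    {"travel":[-0.001,-0.022,0],"spin":-7},
    {"travel":[0.002,-0.022,0],"spin":-7},
    {"travel":[0.0045,-0.021,0],"spin":-7},
    {"travel":[0.007,-0.0205,0],"spin":-7},
  ],
)

```text
time_s: 2.62
tcp_pos: [0.5208, -0.3528, 0.2021]
eef_rot: [179.9, -0.1, -21.4]
contact_force: [0.9, -0.6, -0.3]
gripper_width: 0.0877
```

Call:
send_rows(
  motion=[
    {"travel":[0.0095,-0.0195,0],"spin":-7},
    {"travel":[0.012,-0.018,0],"spin":-7},
    {"travel":[0.014,-0.0165,0],"spin":-7},
    {"travel":[0.016,-0.015,0],"spin":-7},
  ],
)

```text
time_s: 2.95
tcp_pos: [0.5878, -0.2904, 0.2027]
eef_rot: [179.9, -0.1, 7.3]
contact_force: [-1.0, -0.2, 0.7]
gripper_width: 0.0875
```

```bash
python3 -c "
from h import *
print(r.get_state()['time_s']); plan([.584,-.319,.11],3)"
```

```text
2.95
n 3 from [ 0.5878 -0.2904  0.2027] 7.27 d [-0.0038 -0.0286 -0.0927] -4.27
{"travel":[-0.0025,0.0093,0.0309],"spin":1.42},
{"travel":[-0.0022,0.0093,0.0309],"spin":1.42},
{"travel":[-0.0020,0.0094,0.0309],"spin":1.42},
```

Moves track well. Lowering to look under the lip from behind.

Call:
send_rows(
  motion=[
    {"travel":[-0.0025,0.0093,0.031],"spin":1.4},
    {"travel":[-0.002,0.0093,0.031],"spin":1.4},
    {"travel":[-0.002,0.0093,0.031],"spin":1.4},
    {"travel":[0,0,0],"spin":0},
  ],
)

```text
time_s: 3.28
tcp_pos: [0.5917, -0.3157, 0.1096]
eef_rot: [179.7, -0.6, 3.8]
contact_force: [-0.9, 0.2, -1.4]
gripper_width: 0.0877
```

Run:
```python
from h import *
print(r.get_state()["tcp_pos"])
c=cal("wrist"); im,d=r.capture("wrist"); cv2.imwrite("pics/w1.png",im); np.save("w1_d.npy",d); np.save("w1_c.npy",c,allow_pickle=True)
for t in ["register_fixture","window","ledge","lip"]:
    for q in r.pinpoint("wrist",t)[:2]: print(t,round(q["conf"],2),np.round(w(c,q["at"]),4))
P=cloud("wrist",c,d); X,Y,Z=P[...,0],P[...,1],P[...,2]
f=(X>.35)&(X<.65)&(Y>-.46)&(Y<-.2)
print("table",np.nanmedian(Z[(Y>-.2)&(abs(Z)<.02)]))
for lo,hi in [(.053,.064),(.006,.0125)]: print(lo,rect(P,f&(Z>lo)&(Z<hi)))
```

```text
[ 0.59169624 -0.31568043  0.10958364]
register_fixture 0.66 [ 0.4664 -0.3238  0.0008]
window 0.73 [ 0.4669 -0.3241  0.0326]
ledge 0.2 [ 0.604  -0.0463  0.0026]
lip 0.59 [ 0.4803 -0.3206  0.0488]
table 0.0006382397212755797
0.053 (1025, ((473.2843322753906, -300.764404296875), (12.067686080932617, 131.34182739257812), 3.9230830669403076))
0.006 (15117, ((510.9395751953125, -322.13800048828125), (127.28113555908203, 176.6400146484375), 2.9020040035247803))
```

View pics/w1.png

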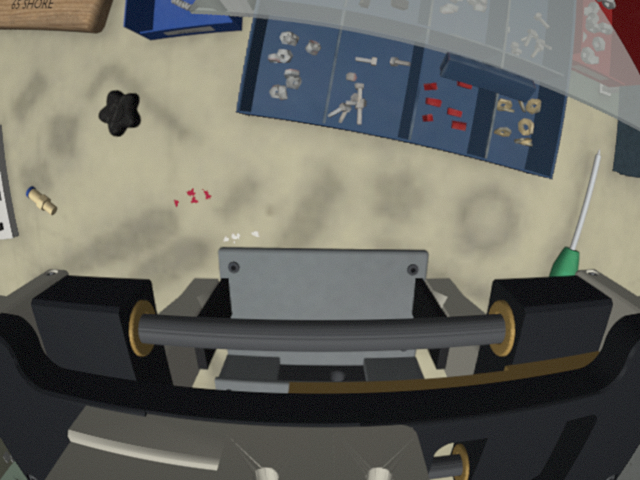

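Between the gripper bars the window shows: jambs near (250,370) and (395,370), and a dark disc near (337,376) that is likely the hole. Enlarging and projecting.

Run:
```python
from h import *
im=cv2.imread("pics/w1.png"); c=np.load("w1_c.npy",allow_pickle=True).item(); d=np.load("w1_d.npy")
cr=im[345:400,205:445]; cv2.imwrite("pics/w1c.png",cv2.resize(cr,None,fx=3.3,fy=3.3,interpolation=cv2.INTER_CUBIC))
P=cloud("wrist",c,d); a=np.radians(2.9); ex=np.array([np.cos(a),np.sin(a)]); ey=np.array([-ex[1],ex[0]]); o=np.array([.4646,-.3245])
F=np.dstack([(P[...,:2]-o)@ex,(P[...,:2]-o)@ey,P[...,2]])*1000
for v in (362,368,374,380): print(v,[(u,*F[v,u].round(0)) for u in range(225,430,14)])
M,oo=T(c); f=240/np.tan(np.radians(c["fov_y"]/2))
def face(u,v):
    x=(u-c["cx"])/f;y=(v-c["cy"])/f;t=np.hypot(x,y);k=np.tan(t)/t
    q=M@np.array([x*k,y*k,1]); s=-((oo[:2]-o)@ex)/(q[:2]@ex); p=oo+s*q
    return ((p[:2]-o)@ey*1000).round(1),(p[2]*1000).round(1)
for u,v in [(280,370),(337,372),(337,376),(337,380),(363,370)]: print(u,v,face(u,v))
```

```text
362 [(225, np.float64(8.0), np.float64(86.0), np.float64(25.0)), (239, np.float64(7.0), np.float64(74.0), np.float64(23.0)), (253, np.float64(8.0), np.float64(61.0), np.float64(23.0)), (267, np.float64(7.0), np.float64(49.0), np.float64(20.0)), (281, np.float64(0.0), np.float64(37.0), np.float64(10.0)), (295, np.float64(2.0), np.float64(24.0), np.float64(12.0)), (309, np.float64(1.0), np.float64(11.0), np.float64(10.0)), (323, np.float64(1.0), np.float64(-2.0), np.float64(10.0)), (337, np.float64(2.0), np.float64(-14.0), np.float64(10.0)), (351, np.float64(1.0), np.float64(-27.0), np.float64(10.0)), (365, np.float64(8.0), np.float64(-39.0), np.float64(19.0)), (379, np.float64(8.0), np.float64(-51.0), np.float64(20.0)), (393, np.float64(8.0), np.float64(-64.0), np.float64(20.0)), (407, np.float64(6.0), np.float64(-78.0), np.float64(19.0)), (421, np.float64(-8.0), np.float64(-98.0), np.float64(1.0))]
368 [(225, np.float64(7.0), np.float64(84.0), np.float64(34.0)), (239, np.float64(8.0), np.float64(72.0), np.float64(34.0)), (253, np.float64(8.0), np.float64(59.0), np.float64(32.0)), (26
[... 2108 characters left out ...]
oat64(-1.0), np.float64(36.0)), (337, np.float64(-10.0), np.float64(-14.0), np.float64(23.0)), (351, np.float64(-1.0), np.float64(-26.0), np.float64(35.0)), (365, np.float64(-1.0), np.float64(-38.0), np.float64(35.0)), (379, np.float64(7.0), np.float64(-48.0), np.float64(46.0)), (393, np.float64(150.0), np.float64(-13.0), np.float64(228.0)), (407, np.float64(150.0), np.float64(-16.0), np.float64(228.0)), (421, np.float64(150.0), np.float64(-19.0), np.float64(229.0))]
280 370 (np.float64(37.1), np.float64(22.3))
337 372 (np.float64(-13.9), np.float64(23.8))
337 376 (np.float64(-13.6), np.float64(29.8))
337 380 (np.float64(-13.4), np.float64(35.6))
363 370 (np.float64(-37.5), np.float64(21.0))
```

View pics/w1c.png

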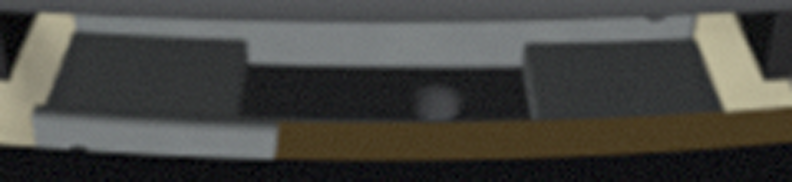

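The enlargement shows the slot between the jambs, with the round hole at crop (437,103), pixel 337 of the original. That puts it at y ≈ -14 mm, and the depth recedes there too. Now to the grey pin.

```bash
python3 -c "
from h import *
plan([.449,-.014,.2],-106,17)"
```

```text
n 17 from [ 0.5964 -0.3167  0.1186] 4.03 d [-0.1474  0.3027  0.0814] -110.03
{"travel":[-0.0074,-0.0184,-0.0048],"spin":6.47},
{"travel":[-0.0094,-0.0174,-0.0048],"spin":6.47},
{"travel":[-0.0113,-0.0162,-0.0048],"spin":6.47},
{"travel":[-0.0131,-0.0149,-0.0048],"spin":6.47},
{"travel":[-0.0147,-0.0133,-0.0048],"spin":6.47},
{"travel":[-0.0161,-0.0116,-0.0048],"spin":6.47},
{"travel":[-0.0173,-0.0097,-0.0048],"spin":6.47},
{"travel":[-0.0183,-0.0077,-0.0048],"spin":6.47},
{"travel":[-0.0190,-0.0056,-0.0048],"spin":6.47},
{"travel":[-0.0195,-0.0034,-0.0048],"spin":6.47},
{"travel":[-0.0198,-0.0012,-0.0048],"spin":6.47},
{"travel":[-0.0198,0.0011,-0.0048],"spin":6.47},
{"travel":[-0.0195,0.0033,-0.0048],"spin":6.47},
{"travel":[-0.0190,0.0055,-0.0048],"spin":6.47},
{"travel":[-0.0183,0.0076,-0.0048],"spin":6.47},
{"travel":[-0.0173,0.0096,-0.0048],"spin":6.47},
{"travel":[-0.0161,0.0115,-0.0048],"spin":6.47},
```

Call:
send_rows(
  motion=[
    {"travel":[-0.0074,-0.0184,-0.012],"spin":6.5},
    {"travel":[-0.0094,-0.0174,-0.012],"spin":6.5},
    {"travel":[-0.0113,-0.0162,-0.012],"spin":6.5},
    {"travel":[-0.013,-0.015,-0.012],"spin":6.5},
    {"travel":[-0.0147,-0.0133,-0.012],"spin":6.5},
  ],
)

```text
time_s: 3.95
tcp_pos: [0.5537, -0.2263, 0.1845]
eef_rot: [-179.7, -1.8, -29.7]
contact_force: [0.1, 0.0, 0.7]
gripper_width: 0.0879
```

Call:
send_rows(
  motion=[
    {"travel":[-0.016,-0.0116,-0.012],"spin":6.5},
    {"travel":[-0.0173,-0.0097,-0.012],"spin":6.5},
    {"travel":[-0.0183,-0.0077,0],"spin":6.5},
    {"travel":[-0.019,-0.0056,0],"spin":6.5},
    {"travel":[-0.0195,-0.0034,0],"spin":6.5},
  ],
)

```text
time_s: 4.37
tcp_pos: [0.5156, -0.1311, 0.2223]
eef_rot: [-177.5, -2.0, -63.7]
contact_force: [-0.1, 0.9, -0.6]
gripper_width: 0.0874
```

Call:
send_rows(
  motion=[
    {"travel":[-0.02,-0.0012,0],"spin":6.5},
    {"travel":[-0.02,0.001,0],"spin":6.5},
    {"travel":[-0.0195,0.0033,0],"spin":6.5},
    {"travel":[-0.019,0.0055,0],"spin":6.5},
    {"travel":[-0.0183,0.0076,0],"spin":6.5},
  ],
)

```text
time_s: 4.78
tcp_pos: [0.4787, -0.0338, 0.2309]
eef_rot: [-175.7, 0.2, -97.7]
contact_force: [1.4, 1.4, -0.4]
gripper_width: 0.0874
```

Call:
send_rows(
  motion=[
    {"travel":[-0.0173,0.0096,0],"spin":6.5},
    {"travel":[-0.012,0.009,0],"spin":6.5},
    {"travel":[0,0,0],"spin":0},
    {"travel":[0,0,0],"spin":0},
  ],
)

```text
time_s: 5.12
tcp_pos: [0.4659, 0.0038, 0.2384]
eef_rot: [-175.2, 1.9, -111.4]
contact_force: [0.0, -0.4, 0.3]
gripper_width: 0.0879
```

```bash
cat > pin.py <<'E'
from h import *
import sys
c=cal("wrist"); im,d=r.capture("wrist"); cv2.imwrite(f"pics/{sys.argv[1]}.png",im)
for t in ["pin_stem","pin_tip","pin_collar"]:
    for q in r.pinpoint("wrist",t)[:3]: print(t,round(q["conf"],2),np.round(w(c,q["at"]),4))
P=cloud("wrist",c,d); X,Y,Z=P[...,0],P[...,1],P[...,2]
g=(X>.36)&(X<.5)&(Y>-.06)&(Y<.05)
for lo,hi in [(.117,.128),(.02,.03),(.009,.03),(.007,.03)]:
    m=g&(Z>lo)&(Z<hi)
    if m.sum()>4: print("pin",lo,rect(P,m),P[m].mean(0).round(4))
print(r.get_state()["time_s"]); plan([.449,-.014,.15],-106)
E
python3 pin.py w2
```

```text
pin_stem 0.81 [ 0.3572 -0.072   0.0979]
pin_stem 0.58 [ 0.4532 -0.0117  0.0943]
pin_tip 0.96 [ 0.2952 -0.0656  0.0199]
pin_tip 0.95 [0.3899 0.0056 0.0204]
pin_tip 0.55 [ 0.309  -0.1545  0.0154]
pin_collar 0.72 [ 0.4108 -0.0039  0.0151]
pin_collar 0.67 [ 0.317  -0.0672  0.0191]
pin 0.117 (441, ((451.00390625, -13.785778999328613), (17.785594940185547, 17.721641540527344), 75.74889373779297)) [ 0.4507 -0.0143  0.1217]
pin 0.02 (563, ((424.56378173828125, -6.589532852172852), (16.014997482299805, 72.23491668701172), 71.00887298583984)) [ 0.4202 -0.0053  0.0239]
pin 0.009 (1039, ((412.17620849609375, -18.14452362060547), (122.81552124023438, 59.3062744140625), 16.72670555114746)) [ 0.4318 -0.012   0.0188]
pin 0.007 (1047, ((412.2472839355469, -18.16436767578125), (123.0500259399414, 59.439796447753906), 16.856754302978516)) [ 0.4318 -0.0122  0.0188]
5.3167
n 3 from [0.4659 0.0026 0.237 ] -111.54 d [-0.0169 -0.0166 -0.087 ] 5.54
{"travel":[0.0072,0.0032,0.0290],"spin":-1.85},
{"travel":[0.0071,0.0034,0.0290],"spin":-1.85},
{"travel":[0.0070,0.0037,0.0290],"spin":-1.85},
```

View pics/w2.png

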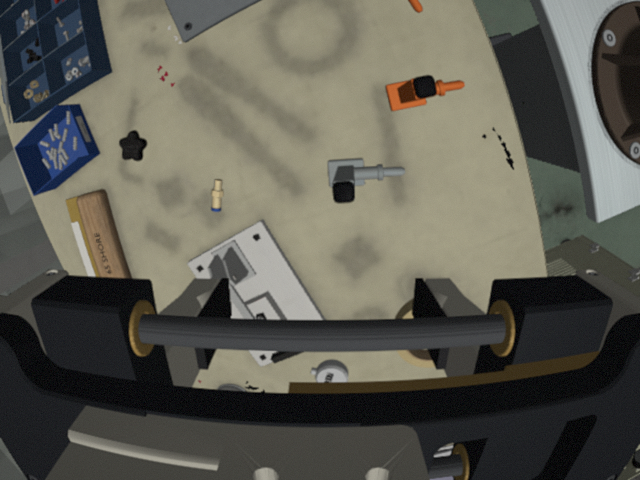

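The wrist view shows the grey pin, cap at (344,190) and nose at (403,172). The orange one is at (425,87). The tool has picked up about 5° of tilt, so I'll test how holding behaves before grasping.

Call:
send_rows(
  motion=[
    {"travel":[0,0,0],"spin":0},
    {"travel":[0,0,0],"spin":0},
    {"travel":[0,0,0],"spin":0},
  ],
)

```text
time_s: 5.57
tcp_pos: [0.4662, 0.0012, 0.2367]
eef_rot: [-175.3, 1.8, -111.5]
contact_force: [0.4, 0.1, 0.5]
gripper_width: 0.088
```

Call:
send_rows(
  motion=[
    {"travel":[0,0,0.01],"spin":0},
    {"travel":[0,0,0.01],"spin":0},
    {"travel":[0,0,0.01],"spin":0},
  ],
)

```text
time_s: 5.82
tcp_pos: [0.4703, 0.0007, 0.206]
eef_rot: [-175.2, 1.9, -111.5]
contact_force: [0.0, 0.4, -0.2]
gripper_width: 0.0875
```

```bash
cat >> h.py <<'E'
def st():
    s=r.get_state(); M=R.from_euler('xyz',s["eef_rot"],degrees=True).as_matrix(); z=M[:,2]
    j=np.radians(s["joints"][0]); u=np.array([np.cos(j),np.sin(j)])
    print("t",round(s["time_s"],2),"tcp",np.round(s["tcp_pos"],4),"rpy",np.round(s["eef_rot"],2),"tilt out/side",np.degrees([z[:2]@u, z[1]*u[0]-z[0]*u[1]]).round(2),"F",np.round(s["contact_force"],1),"M",np.round(s["moment"],2),"w",round(s["gripper_width"],4),"J",np.round(s["joints"],2))
E
python3 -c "
from h import *
st()"
```

```text
t 5.82 tcp [0.4703 0.0007 0.206 ] rpy [-175.18    1.87 -111.54] tilt out/side [ 4.61 -2.32] F [ 0.   0.4 -0.2] M [0.01 0.39 0.01] w 0.0875 J [ 26.33  -3.14 -28.65   2.69 -59.89 -49.21]
```

Call:
send_rows(
  motion=[
    {"travel":[-0.011,-0.028,0],"spin":0},
    {"travel":[-0.011,-0.028,0],"spin":0},
    {"travel":[-0.011,-0.028,0],"spin":0},
    {"travel":[-0.011,-0.028,0],"spin":0},
    {"travel":[0,0,0],"spin":0},
  ],
)

```text
time_s: 6.23
tcp_pos: [0.5903, -0.0016, 0.2062]
eef_rot: [-175.7, 1.5, -111.5]
contact_force: [0.4, 0.7, 0.5]
gripper_width: 0.0873
```

```bash
python3 -c "
from h import *
st()"
```

```text
t 6.23 tcp [ 0.5903 -0.0016  0.2062] rpy [-175.68    1.54 -111.5 ] tilt out/side [ 4.24 -1.71] F [0.4 0.7 0.5] M [0.08 0.23 0.02] w 0.0873 J [ 20.04   9.42 -14.75   1.95 -61.6  -42.45]
```

Call:
send_rows(
  motion=[
    {"travel":[0.005,0.012,0],"spin":0},
    {"travel":[0.005,0.012,0],"spin":0},
    {"travel":[0.005,0.012,0],"spin":0},
    {"travel":[0.005,0.012,0],"spin":0},
    {"travel":[0.005,0.012,0],"spin":0},
  ],
)

```text
time_s: 6.65
tcp_pos: [0.5214, -0.0045, 0.1908]
eef_rot: [-176.3, 1.1, -111.7]
contact_force: [-1.2, -0.5, 0.5]
gripper_width: 0.0882
```

```bash
python3 -c "
from h import *
st()"
```

```text
t 6.65 tcp [ 0.5214 -0.0045  0.1908] rpy [-176.26    1.06 -111.69] tilt out/side [ 3.41 -1.85] F [-1.2 -0.5  0.5] M [ 0.06  0.31 -0.  ] w 0.0882 J [ 22.62   3.81 -23.41   2.15 -59.38 -45.38]
```

Call:
send_rows(
  motion=[
    {"travel":[0.004,0.011,0],"spin":0},
    {"travel":[0.004,0.011,0],"spin":0},
    {"travel":[0.004,0.011,0],"spin":0},
    {"travel":[0.004,0.011,0],"spin":0},
    {"travel":[0.004,0.011,0],"spin":0},
  ],
)

```text
time_s: 7.07
tcp_pos: [0.4525, -0.0049, 0.1804]
eef_rot: [-176.6, 0.9, -111.7]
contact_force: [0.1, 0.7, -1.1]
gripper_width: 0.0876
```

```bash
python3 -c "
from h import *
st()"
```

```text
t 7.07 tcp [ 0.4525 -0.0049  0.1804] rpy [-176.59    0.85 -111.72] tilt out/side [ 2.91 -1.97] F [ 0.1  0.7 -1.1] M [ 0.08  0.3  -0.04] w 0.0876 J [ 26.39  -2.6  -31.4    2.31 -58.31 -49.3 ]
```

Call:
send_rows(
  motion=[
    {"travel":[0,0,0],"spin":0},
    {"travel":[0,0,0],"spin":0},
  ],
)

```text
time_s: 7.23
tcp_pos: [0.4482, -0.0057, 0.1788]
eef_rot: [-176.7, 0.8, -111.7]
contact_force: [0.7, -0.4, -0.1]
gripper_width: 0.0877
```

```bash
python3 -c "
from h import *
st()"
```

```text
t 7.23 tcp [ 0.4482 -0.0057  0.1788] rpy [-176.68    0.84 -111.68] tilt out/side [ 2.84 -1.92] F [ 0.7 -0.4 -0.1] M [ 0.07  0.24 -0.04] w 0.0877 J [ 26.51  -2.92 -31.91   2.26 -58.19 -49.36]
```

Call:
send_rows(
  motion=[
    {"travel":[0,0,-0.005],"spin":0},
    {"travel":[0,0,-0.005],"spin":0},
    {"travel":[0,0,-0.005],"spin":0},
    {"travel":[0,0,-0.005],"spin":0},
    {"travel":[0,0,0],"spin":0},
  ],
)

```text
time_s: 7.65
tcp_pos: [0.4474, -0.0058, 0.2001]
eef_rot: [-176.7, 0.8, -111.7]
contact_force: [0.5, 0.3, 0.3]
gripper_width: 0.0875
```

```bash
python3 -c "
from h import *
st()"
```

```text
t 7.65 tcp [ 0.4474 -0.0058  0.2001] rpy [-176.69    0.79 -111.67] tilt out/side [ 2.8  -1.94] F [0.5 0.3 0.3] M [ 0.12  0.18 -0.02] w 0.0875 J [ 26.58  -4.03 -29.96   2.22 -61.29 -49.29]
```

Call:
send_rows(
  motion=[
    {"travel":[-0.005,-0.012,0],"spin":0},
    {"travel":[-0.005,-0.012,0],"spin":0},
    {"travel":[-0.005,-0.012,0],"spin":0},
    {"travel":[-0.005,-0.012,0],"spin":0},
    {"travel":[-0.005,-0.012,0],"spin":0},
  ],
)

```text
time_s: 8.07
tcp_pos: [0.5158, -0.0045, 0.2054]
eef_rot: [-176.6, 0.9, -111.7]
contact_force: [-0.5, 0.2, 0.7]
gripper_width: 0.0878
```

```bash
python3 -c "
from h import *
st()"
```

```text
t 8.07 tcp [ 0.5158 -0.0045  0.2054] rpy [-176.6     0.92 -111.66] tilt out/side [ 3.07 -1.72] F [-0.5  0.2  0.7] M [ 0.03  0.31 -0.05] w 0.0878 J [ 22.77   2.85 -22.35   1.95 -61.73 -45.34]
```

Call:
send_rows(
  motion=[
    {"travel":[0.005,0.012,0],"spin":0},
    {"travel":[0.005,0.012,0],"spin":0},
    {"travel":[0.005,0.012,0],"spin":0},
    {"travel":[0.005,0.012,0],"spin":0},
    {"travel":[0.005,0.012,0],"spin":0},
  ],
)

```text
time_s: 8.48
tcp_pos: [0.4516, -0.0061, 0.1987]
eef_rot: [-176.8, 0.7, -111.8]
contact_force: [-0.7, -0.9, -0.1]
gripper_width: 0.0877
```

```bash
python3 -c "
from h import *
st()"
```

```text
t 8.48 tcp [ 0.4516 -0.0061  0.1987] rpy [-176.76    0.7  -111.82] tilt out/side [ 2.68 -1.95] F [-0.7 -0.9 -0.1] M [ 0.09  0.24 -0.06] w 0.0877 J [ 26.28  -3.43 -29.6    2.22 -61.16 -49.15]
```

Call:
send_rows(
  motion=[
    {"travel":[0,0,0],"spin":-5},
    {"travel":[0,0,0],"spin":-5},
    {"travel":[0,0,0],"spin":-5},
    {"travel":[0,0,0],"spin":0},
  ],
)

```text
time_s: 8.82
tcp_pos: [0.444, -0.0069, 0.1989]
eef_rot: [-176.6, -0.1, -96.1]
contact_force: [0.5, 0.1, -0.2]
gripper_width: 0.0874
```

```bash
python3 -c "
from h import *
st()"
```

```text
t 8.82 tcp [ 0.444  -0.0069  0.1989] rpy [-1.7664e+02 -8.0000e-02 -9.6140e+01] tilt out/side [ 2.78 -1.89] F [ 0.5  0.1 -0.2] M [0.1  0.25 0.03] w 0.0874 J [ 26.6   -4.33 -30.36   2.16 -61.2  -33.73]
```

Call:
send_rows(
  motion=[
    {"travel":[0,0,0],"spin":5},
    {"travel":[0,0,0],"spin":5},
    {"travel":[0,0,0],"spin":0},
  ],
)

```text
time_s: 9.07
tcp_pos: [0.4414, -0.0071, 0.1993]
eef_rot: [-176.6, 0.6, -106.9]
contact_force: [0.6, -0.2, 0.3]
gripper_width: 0.0877
```

```bash
python3 -c "
from h import *
st()"
```

```text
t 9.07 tcp [ 0.4414 -0.0071  0.1993] rpy [-176.62    0.63 -106.9 ] tilt out/side [ 2.87 -1.87] F [ 0.6 -0.2  0.3] M [0.07 0.25 0.05] w 0.0877 J [ 26.73  -4.7  -30.63   2.14 -61.21 -44.63]
```

Call:
send_rows(
  motion=[
    {"travel":[-0.012,-0.039,0],"spin":0},
    {"travel":[-0.012,-0.039,0],"spin":0},
    {"travel":[-0.012,-0.039,0],"spin":0},
    {"travel":[-0.012,-0.039,0],"spin":0},
    {"travel":[-0.012,-0.039,0],"spin":0},
  ],
)

```text
time_s: 9.48
tcp_pos: [0.6422, -0.007, 0.2145]
eef_rot: [-176.5, 0.9, -106.6]
contact_force: [0.4, 1.3, 1.0]
gripper_width: 0.0878
```

```bash
python3 -c "
from h import *
st()"
```

```text
t 9.48 tcp [ 0.6422 -0.007   0.2145] rpy [-176.48    0.89 -106.59] tilt out/side [ 3.41 -1.24] F [0.4 1.3 1. ] M [0.14 0.24 0.02] w 0.0878 J [ 17.57  14.67  -6.55   1.36 -65.38 -34.72]
```

Call:
send_rows(
  motion=[
    {"travel":[0,0,0],"spin":0},
    {"travel":[0,0,0],"spin":0},
    {"travel":[0,0,0],"spin":0},
  ],
)

```text
time_s: 9.73
tcp_pos: [0.6482, -0.0072, 0.2098]
eef_rot: [-176.7, 0.7, -106.6]
contact_force: [0.1, 0.6, 0.5]
gripper_width: 0.0878
```

```bash
python3 -c "
from h import *
st()"
```

```text
t 9.73 tcp [ 0.6482 -0.0072  0.2098] rpy [-176.7     0.66 -106.57] tilt out/side [ 3.11 -1.3 ] F [0.1 0.6 0.5] M [ 0.04  0.32 -0.02] w 0.0878 J [ 17.42  15.57  -5.96   1.43 -65.37 -34.57]
```

Call:
send_rows(
  motion=[
    {"travel":[0.012,0.039,0],"spin":0},
    {"travel":[0.012,0.039,0],"spin":0},
    {"travel":[0.012,0.039,0],"spin":0},
    {"travel":[0.012,0.039,0],"spin":0},
    {"travel":[0,0,0],"spin":0},
  ],
)

```text
time_s: 10.15
tcp_pos: [0.476, -0.0106, 0.1944]
eef_rot: [-177.1, 0.4, -106.5]
contact_force: [-1.0, 0.2, -0.5]
gripper_width: 0.0875
```

```bash
python3 -c "
from h import *
st()"
```

```text
t 10.15 tcp [ 0.476  -0.0106  0.1944] rpy [-177.11    0.4  -106.53] tilt out/side [ 2.45 -1.57] F [-1.   0.2 -0.5] M [0.06 0.43 0.08] w 0.0875 J [ 23.93  -0.31 -27.02   1.8  -60.85 -41.31]
```

Call:
send_rows(
  motion=[
    {"travel":[-0.003,-0.01,0],"spin":0},
    {"travel":[-0.006,-0.018,0],"spin":0},
    {"travel":[-0.008,-0.026,0],"spin":0},
    {"travel":[-0.01,-0.034,0],"spin":0},
    {"travel":[-0.012,-0.039,0],"spin":0},
  ],
)

```text
time_s: 10.57
tcp_pos: [0.6014, -0.0092, 0.2083]
eef_rot: [-176.7, 0.9, -106.1]
contact_force: [0.0, 0.7, 0.4]
gripper_width: 0.0875
```

Call:
send_rows(
  motion=[
    {"travel":[0,0,0],"spin":0},
    {"travel":[0,0,0],"spin":0},
    {"travel":[0,0,0],"spin":0},
  ],
)

```text
time_s: 10.82
tcp_pos: [0.6081, -0.0092, 0.2066]
eef_rot: [-176.6, 0.8, -106.1]
contact_force: [-0.5, -0.0, -0.3]
gripper_width: 0.0877
```

```bash
python3 -c "
from h import *
st()"
```

```text
t 10.82 tcp [ 0.6081 -0.0092  0.2066] rpy [-176.63    0.8  -106.07] tilt out/side [ 3.22 -1.25] F [-0.5 -0.  -0.3] M [-0.01  0.31 -0.04] w 0.0877 J [ 18.39  11.84 -11.34   1.39 -63.6  -35.07]
```

Call:
send_rows(
  motion=[
    {"travel":[0.012,0.039,0],"spin":0},
    {"travel":[0.01,0.032,0],"spin":0},
    {"travel":[0.008,0.026,0],"spin":0},
    {"travel":[0.006,0.018,0],"spin":0},
    {"travel":[0.003,0.01,0],"spin":0},
  ],
)

```text
time_s: 11.23
tcp_pos: [0.4703, -0.0133, 0.1951]
eef_rot: [-176.8, 0.7, -106.1]
contact_force: [-0.1, -0.0, -0.1]
gripper_width: 0.0877
```

```bash
python3 -c "
from h import *
st()"
```

```text
t 11.23 tcp [ 0.4703 -0.0133  0.1951] rpy [-176.83    0.65 -106.05] tilt out/side [ 2.84 -1.53] F [-0.1 -0.  -0.1] M [0.05 0.32 0.06] w 0.0877 J [ 23.88  -1.2  -27.8    1.76 -60.56 -40.77]
```

Call:
send_rows(
  motion=[
    {"travel":[0,0,-0.04],"spin":0},
    {"travel":[0,0,-0.04],"spin":0},
    {"travel":[0,0,0],"spin":0},
    {"travel":[0,0,0],"spin":0},
  ],
)

```text
time_s: 11.57
tcp_pos: [0.4554, -0.0151, 0.2773]
eef_rot: [-176.9, 0.7, -105.9]
contact_force: [0.1, 0.5, -2.2]
gripper_width: 0.0878
```

```bash
python3 -c "
from h import *
st()"
```

```text
t 11.57 tcp [ 0.4554 -0.0151  0.2773] rpy [-176.93    0.67 -105.9 ] tilt out/side [ 2.77 -1.47] F [ 0.1  0.5 -2.2] M [ 0.12  0.35 -0.  ] w 0.0878 J [ 24.43  -5.69 -20.98   1.55 -71.95 -40.79]
```

Call:
send_rows(
  motion=[
    {"travel":[0,0,0.04],"spin":0},
    {"travel":[0,0,0.04],"spin":0},
    {"travel":[0,0,0],"spin":0},
    {"travel":[0,0,0],"spin":0},
  ],
)

```text
time_s: 11.9
tcp_pos: [0.4597, -0.0154, 0.1998]
eef_rot: [-176.4, 1.0, -105.8]
contact_force: [0.0, 0.1, 0.9]
gripper_width: 0.0878
```

```bash
python3 -c "
from h import *
st()"
```

```text
t 11.9 tcp [ 0.4597 -0.0154  0.1998] rpy [-176.39    1.03 -105.78] tilt out/side [ 3.42 -1.53] F [0.  0.1 0.9] M [ 0.03  0.2  -0.06] w 0.0878 J [ 24.19  -2.93 -28.82   1.75 -60.7  -40.82]
```

Call:
send_rows(
  motion=[
    {"travel":[-0.039,0.012,0],"spin":0},
    {"travel":[-0.039,0.012,0],"spin":0},
    {"travel":[-0.039,0.012,0],"spin":0},
    {"travel":[0,0,0],"spin":0},
    {"travel":[0,0,0],"spin":0},
  ],
)

```text
time_s: 12.32
tcp_pos: [0.4581, 0.1096, 0.2073]
eef_rot: [-176.1, 1.1, -106.1]
contact_force: [-0.9, -0.3, -0.5]
gripper_width: 0.0878
```

```bash
python3 -c "
from h import *
st()"
```

```text
t 12.32 tcp [0.4581 0.1096 0.2073] rpy [-176.14    1.12 -106.11] tilt out/side [ 3.09 -2.57] F [-0.9 -0.3 -0.5] M [-0.07  0.27 -0.  ] w 0.0878 J [ 39.89  -2.18 -27.59   2.93 -61.53 -57.36]
```

Call:
send_rows(
  motion=[
    {"travel":[0.039,-0.012,0],"spin":0},
    {"travel":[0.039,-0.012,0],"spin":0},
    {"travel":[0.039,-0.012,0],"spin":0},
    {"travel":[0,0,0],"spin":0},
    {"travel":[0,0,0],"spin":0},
  ],
)

```text
time_s: 12.73
tcp_pos: [0.4626, -0.0159, 0.2151]
eef_rot: [-175.7, 1.3, -105.6]
contact_force: [-0.2, -0.0, -0.1]
gripper_width: 0.0876
```

```bash
python3 -c "
from h import *
st()"
```

```text
t 12.73 tcp [ 0.4626 -0.0159  0.2151] rpy [-175.73    1.3  -105.65] tilt out/side [ 4.11 -1.74] F [-0.2 -0.  -0.1] M [0.05 0.26 0.02] w 0.0876 J [ 24.16  -3.81 -27.7    1.97 -62.01 -40.72]
```

Call:
send_rows(
  motion=[
    {"travel":[-0.008,-0.029,0],"spin":0},
    {"travel":[-0.008,-0.029,0],"spin":0},
    {"travel":[-0.008,-0.029,0],"spin":0},
    {"travel":[-0.008,-0.029,0],"spin":0},
    {"travel":[0,0,0],"spin":0},
  ],
)

```text
time_s: 13.15
tcp_pos: [0.5867, -0.0195, 0.2314]
eef_rot: [-175.4, 1.5, -105.8]
contact_force: [0.1, -0.5, -0.3]
gripper_width: 0.0877
```

Call:
send_rows(
  motion=[
    {"travel":[0.0035,0.0125,0],"spin":0},
    {"travel":[0.0035,0.0125,0],"spin":0},
    {"travel":[0.0035,0.0125,0],"spin":0},
    {"travel":[0.0035,0.0125,0],"spin":0},
    {"travel":[0.0035,0.0125,0],"spin":0},
  ],
)

```text
time_s: 13.57
tcp_pos: [0.5185, -0.0188, 0.2257]
eef_rot: [-175.5, 1.4, -105.8]
contact_force: [0.7, 0.5, 0.2]
gripper_width: 0.0876
```

Call:
send_rows(
  motion=[
    {"travel":[0.0035,0.0125,0],"spin":0},
    {"travel":[0.0035,0.0125,0],"spin":0},
    {"travel":[0.0035,0.0125,0],"spin":0},
    {"travel":[0.0035,0.0125,0],"spin":0},
    {"travel":[0,0,0],"spin":0},
  ],
)

```text
time_s: 13.98
tcp_pos: [0.4536, -0.0193, 0.2229]
eef_rot: [-175.4, 1.6, -105.7]
contact_force: [-0.5, -0.6, -0.0]
gripper_width: 0.0875
```

```bash
python3 -c "
from h import *
st()"
```

```text
t 13.98 tcp [ 0.4536 -0.0193  0.2229] rpy [-175.36    1.56 -105.65] tilt out/side [ 4.55 -1.79] F [-0.5 -0.6 -0. ] M [-0.    0.52  0.01] w 0.0875 J [ 24.31  -5.43 -28.13   2.01 -62.75 -40.87]
```

Call:
send_rows(
  motion=[
    {"travel":[-0.012,-0.039,0],"spin":0},
    {"travel":[-0.012,-0.039,0],"spin":0},
    {"travel":[-0.012,-0.039,0],"spin":0},
    {"travel":[-0.012,-0.039,0],"spin":0},
    {"travel":[0,0,0],"spin":0},
  ],
)

```text
time_s: 14.4
tcp_pos: [0.6141, -0.0146, 0.2425]
eef_rot: [-174.9, 1.9, -105.3]
contact_force: [0.9, -0.4, 0.2]
gripper_width: 0.0877
```

Call:
send_rows(
  motion=[
    {"travel":[0.012,0.039,0],"spin":0},
    {"travel":[0.012,0.039,0],"spin":0},
    {"travel":[0.012,0.039,0],"spin":0},
    {"travel":[0.012,0.039,0],"spin":0},
    {"travel":[0,0,0],"spin":0},
  ],
)

```text
time_s: 14.82
tcp_pos: [0.4457, -0.0207, 0.2216]
eef_rot: [-175.3, 1.6, -105.3]
contact_force: [-0.2, 0.3, -1.2]
gripper_width: 0.0877
```

```bash
python3 -c "
from h import *
st()"
```

```text
t 14.82 tcp [ 0.4457 -0.0207  0.2216] rpy [-175.34    1.58 -105.34] tilt out/side [ 4.58 -1.78] F [-0.2  0.3 -1.2] M [-0.01  0.52 -0.  ] w 0.0877 J [ 24.58  -6.27 -29.02   2.01 -62.67 -40.83]
```

Call:
send_rows(
  motion=[
    {"travel":[0.0035,0.0125,0],"spin":0},
    {"travel":[0.0035,0.0125,0],"spin":0},
    {"travel":[0.0035,0.0125,0],"spin":0},
    {"travel":[0.0035,0.0125,0],"spin":0},
    {"travel":[0.0035,0.0125,0],"spin":0},
  ],
)

```text
time_s: 15.23
tcp_pos: [0.3739, -0.0221, 0.2171]
eef_rot: [-175.0, 1.8, -105.1]
contact_force: [-0.9, -0.7, -0.3]
gripper_width: 0.0876
```

```bash
python3 -c "
from h import *
st()"
```

```text
t 15.23 tcp [ 0.3739 -0.0221  0.2171] rpy [-175.04    1.8  -105.12] tilt out/side [ 4.75 -2.27] F [-0.9 -0.7 -0.3] M [ 0.05  0.35 -0.06] w 0.0876 J [ 30.28 -15.1  -36.42   2.52 -63.93 -46.49]
```

Call:
send_rows(
  motion=[
    {"travel":[0.0035,0.0125,0],"spin":0},
    {"travel":[0.0035,0.0125,0],"spin":0},
    {"travel":[0.0035,0.0125,0],"spin":0},
    {"travel":[0,0,0],"spin":0},
  ],
)

```text
time_s: 15.57
tcp_pos: [0.3287, -0.024, 0.2132]
eef_rot: [-174.9, 2.0, -105.0]
contact_force: [-0.4, 0.1, 0.4]
gripper_width: 0.0876
```

```bash
python3 -c "
from h import *
st()"
```

```text
t 15.57 tcp [ 0.3287 -0.024   0.2132] rpy [-174.88    2.03 -105.01] tilt out/side [ 4.81 -2.66] F [-0.4  0.1  0.4] M [-0.06  0.43  0.04] w 0.0876 J [ 35.46 -21.56 -40.77   2.91 -65.99 -51.64]
```

```bash
python3 -c "
from h import *
plan([.59,-.31,.13],3,18)"
```

```text
n 18 from [ 0.3287 -0.024   0.2132] -105.01 d [ 0.2613 -0.286  -0.0832] 108.01
{"travel":[0.0116,-0.0181,0.0046],"spin":-6.00},
{"travel":[0.0134,-0.0168,0.0046],"spin":-6.00},
{"travel":[0.0151,-0.0153,0.0046],"spin":-6.00},
{"travel":[0.0166,-0.0137,0.0046],"spin":-6.00},
{"travel":[0.0180,-0.0119,0.0046],"spin":-6.00},
{"travel":[0.0191,-0.0099,0.0046],"spin":-6.00},
{"travel":[0.0200,-0.0079,0.0046],"spin":-6.00},
{"travel":[0.0207,-0.0057,0.0046],"spin":-6.00},
{"travel":[0.0212,-0.0035,0.0046],"spin":-6.00},
{"travel":[0.0215,-0.0013,0.0046],"spin":-6.00},
{"travel":[0.0215,0.0010,0.0046],"spin":-6.00},
{"travel":[0.0213,0.0032,0.0046],"spin":-6.00},
{"travel":[0.0208,0.0054,0.0046],"spin":-6.00},
{"travel":[0.0201,0.0076,0.0046],"spin":-6.00},
{"travel":[0.0192,0.0096,0.0046],"spin":-6.00},
{"travel":[0.0181,0.0116,0.0046],"spin":-6.00},
{"travel":[0.0168,0.0134,0.0046],"spin":-6.00},
{"travel":[0.0153,0.0151,0.0046],"spin":-6.00},
```

Call:
send_rows(
  motion=[
    {"travel":[0.0116,-0.018,0],"spin":-6},
    {"travel":[0.0134,-0.0168,0],"spin":-6},
    {"travel":[0.015,-0.0153,0],"spin":-6},
    {"travel":[0.0166,-0.0137,0],"spin":-6},
    {"travel":[0.018,-0.012,0],"spin":-6},
  ],
)

```text
time_s: 15.98
tcp_pos: [0.399, -0.1011, 0.2223]
eef_rot: [-173.8, -0.7, -74.3]
contact_force: [0.2, 1.5, 0.1]
gripper_width: 0.0876
```

```bash
python3 -c "
from h import *
st()"
```

```text
t 15.98 tcp [ 0.399  -0.1011  0.2223] rpy [-173.78   -0.68  -74.34] tilt out/side [ 6.22 -0.51] F [0.2 1.5 0.1] M [0.1  0.47 0.01] w 0.0876 J [ 14.12 -10.96 -32.18   0.58 -62.54   1.33]
```

Call:
send_rows(
  motion=[
    {"travel":[0.019,-0.01,0],"spin":-6},
    {"travel":[0.02,-0.008,0],"spin":-6},
    {"travel":[0.0207,-0.0057,0],"spin":-6},
    {"travel":[0.0212,-0.0035,0],"spin":-6},
    {"travel":[0.0215,-0.0013,0],"spin":-6},
  ],
)

```text
time_s: 16.4
tcp_pos: [0.4763, -0.1844, 0.2302]
eef_rot: [-174.9, -4.0, -42.8]
contact_force: [0.2, 0.3, 0.3]
gripper_width: 0.0874
```

```bash
python3 -c "
from h import *
st()"
```

```text
t 16.4 tcp [ 0.4763 -0.1844  0.2302] rpy [-174.91   -4.02  -42.83] tilt out/side [6.39 1.  ] F [0.2 0.3 0.3] M [0.03 0.5  0.05] w 0.0874 J [ 4.000e-02 -5.000e-02 -2.099e+01 -1.130e+00 -6.266e+01  4.777e+01]
```

```bash
python3 -c "
from h import *
plan([.4525,-.0137,.19],-16,15)"
```

```text
n 15 from [ 0.4763 -0.1844  0.2302] -42.83 d [-0.0238  0.1707 -0.0402] 26.83
{"travel":[-0.0089,-0.0073,0.0027],"spin":-1.79},
{"travel":[-0.0087,-0.0075,0.0027],"spin":-1.79},
{"travel":[-0.0084,-0.0078,0.0027],"spin":-1.79},
{"travel":[-0.0082,-0.0081,0.0027],"spin":-1.79},
{"travel":[-0.0079,-0.0083,0.0027],"spin":-1.79},
{"travel":[-0.0077,-0.0086,0.0027],"spin":-1.79},
{"travel":[-0.0074,-0.0088,0.0027],"spin":-1.79},
{"travel":[-0.0071,-0.0090,0.0027],"spin":-1.79},
{"travel":[-0.0068,-0.0092,0.0027],"spin":-1.79},
{"travel":[-0.0065,-0.0094,0.0027],"spin":-1.79},
{"travel":[-0.0062,-0.0096,0.0027],"spin":-1.79},
{"travel":[-0.0059,-0.0098,0.0027],"spin":-1.79},
{"travel":[-0.0056,-0.0100,0.0027],"spin":-1.79},
{"travel":[-0.0053,-0.0102,0.0027],"spin":-1.79},
{"travel":[-0.0050,-0.0103,0.0027],"spin":-1.79},
```

Call:
send_rows(
  motion=[
    {"travel":[-0.009,-0.0073,0.002],"spin":-1.8},
    {"travel":[-0.0087,-0.0075,0.002],"spin":-1.8},
    {"travel":[-0.0084,-0.0078,0.002],"spin":-1.8},
    {"travel":[-0.0082,-0.008,0.002],"spin":-1.8},
    {"travel":[-0.008,-0.0083,0.002],"spin":-1.8},
  ],
)

```text
time_s: 16.82
tcp_pos: [0.4699, -0.1289, 0.2188]
eef_rot: [-175.8, -4.8, -33.3]
contact_force: [-0.1, 0.4, 0.4]
gripper_width: 0.0874
```

Call:
send_rows(
  motion=[
    {"travel":[-0.0077,-0.0086,0.002],"spin":-1.8},
    {"travel":[-0.0074,-0.0088,0.002],"spin":-1.8},
    {"travel":[-0.007,-0.009,0.002],"spin":-1.8},
    {"travel":[-0.0068,-0.0092,0.002],"spin":-1.8},
    {"travel":[-0.0065,-0.0094,0.002],"spin":-1.8},
  ],
)

```text
time_s: 17.23
tcp_pos: [0.458, -0.0654, 0.2087]
eef_rot: [-176.5, -5.6, -23.6]
contact_force: [-0.7, -0.5, -0.0]
gripper_width: 0.0877
```

Call:
send_rows(
  motion=[
    {"travel":[-0.006,-0.0096,0.002],"spin":-1.8},
    {"travel":[-0.006,-0.0098,0.002],"spin":-1.8},
    {"travel":[-0.0056,-0.01,0.002],"spin":-1.8},
    {"travel":[0,0,0],"spin":0},
  ],
)

```text
time_s: 17.57
tcp_pos: [0.4492, -0.0259, 0.2027]
eef_rot: [-177.0, -6.0, -17.5]
contact_force: [-0.8, 0.3, -0.1]
gripper_width: 0.0878
```

```bash
cat >> h.py <<'E'
def plan(xyz,yaw,n=1):
    s=r.get_state(); p=np.array(s["tcp_pos"]); M0=R.from_euler('xyz',s["eef_rot"],degrees=True).as_matrix(); y0=s["eef_rot"][2]
    d=np.array(xyz)-p; dy=(yaw-y0+180)%360-180
    print("n",n,"d",d.round(4),"dyaw",round(dy,2))
    for i in range(n):
        t=(M0@R.from_euler('z',-dy*i/n,degrees=True).as_matrix()).T@(d/n); print('{"travel":[%.4f,%.4f,%.4f],"spin":%.2f},'%(*t,-dy/n))
E
python3 -c "
from h import *
st(); plan([.4525,-.0137,.15],-16,6)"
```

```text
t 17.57 tcp [ 0.4492 -0.0259  0.2027] rpy [-176.95   -6.03  -17.47] tilt out/side [ 6.53 -1.65] F [-0.8  0.3 -0.1] M [-0.13  0.54 -0.04] w 0.0878 J [ 23.56  -6.29 -31.74   1.94 -58.01  48.19]
n 6 d [ 0.0033  0.0122 -0.0527] dyaw 1.47
{"travel":[-0.0010,-0.0016,0.0088],"spin":-0.25},
{"travel":[-0.0010,-0.0016,0.0088],"spin":-0.25},
{"travel":[-0.0010,-0.0016,0.0088],"spin":-0.25},
{"travel":[-0.0010,-0.0016,0.0088],"spin":-0.25},
{"travel":[-0.0010,-0.0016,0.0088],"spin":-0.25},
{"travel":[-0.0010,-0.0017,0.0088],"spin":-0.25},
```

Call:
send_rows(
  motion=[
    {"travel":[-0.001,-0.0016,0.009],"spin":-0.3},
    {"travel":[-0.001,-0.0016,0.009],"spin":-0.3},
    {"travel":[-0.001,-0.0016,0.009],"spin":-0.3},
    {"travel":[-0.001,-0.0016,0.009],"spin":-0.3},
    {"travel":[-0.001,-0.0016,0.009],"spin":-0.3},
  ],
)

```text
time_s: 17.98
tcp_pos: [0.4515, -0.014, 0.1561]
eef_rot: [-176.9, -6.4, -15.8]
contact_force: [-0.6, -0.2, -0.8]
gripper_width: 0.0873
```

Run:
```python
from h import *
st()
c=cal("wrist"); im,d=r.capture("wrist"); cv2.imwrite("pics/w3.png",im)
P=cloud("wrist",c,d); X,Y,Z=P[...,0],P[...,1],P[...,2]
g=(X>.36)&(X<.5)&(Y>-.06)&(Y<.05)
for lo,hi in [(.117,.128),(.02,.027)]:
    m=g&(Z>lo)&(Z<hi)
    if m.sum()>4: print("pin",lo,rect(P,m),P[m].mean(0).round(4))
s=r.get_state(); M=R.from_euler('xyz',s["eef_rot"],degrees=True).as_matrix()
plan(np.array([.4505,-.014,.095])+.019*M[:,2],-16,9)
```

```text
t 17.98 tcp [ 0.4515 -0.014   0.1561] rpy [-176.9    -6.36  -15.82] tilt out/side [ 6.82 -1.81] F [-0.6 -0.2 -0.8] M [-0.14  0.53 -0.08] w 0.0873 J [ 25.13  -3.86 -36.35   2.35 -50.69  47.84]
pin 0.117 (723, ((450.86468505859375, -13.873760223388672), (17.766958236694336, 18.620052337646484), 72.90914154052734)) [ 0.4521 -0.0142  0.1217]
pin 0.02 (316, ((424.73577880859375, -5.852268218994141), (17.43665885925293, 72.76140594482422), 73.37793731689453)) [ 0.4088 -0.0012  0.0231]
n 9 d [ 0.0024  0.0005 -0.078 ] dyaw -0.18
{"travel":[-0.0007,0.0003,0.0086],"spin":0.02},
{"travel":[-0.0007,0.0003,0.0086],"spin":0.02},
{"travel":[-0.0007,0.0003,0.0086],"spin":0.02},
{"travel":[-0.0007,0.0003,0.0086],"spin":0.02},
{"travel":[-0.0007,0.0003,0.0086],"spin":0.02},
{"travel":[-0.0007,0.0003,0.0086],"spin":0.02},
{"travel":[-0.0007,0.0003,0.0086],"spin":0.02},
{"travel":[-0.0007,0.0003,0.0086],"spin":0.02},
{"travel":[-0.0007,0.0003,0.0086],"spin":0.02},
```

Call:
send_rows(
  motion=[
    {"travel":[-0.0007,0.0003,0.0087],"spin":0.2},
    {"travel":[-0.0007,0.0003,0.0087],"spin":0.2},
    {"travel":[-0.0007,0.0003,0.0087],"spin":0.2},
    {"travel":[-0.0007,0.0003,0.0087],"spin":0.2},
    {"travel":[-0.0007,0.0003,0.0087],"spin":0.2},
  ],
)

```text
time_s: 18.45
tcp_pos: [0.4512, -0.0149, 0.1071]
eef_rot: [-176.9, -6.1, -17.0]
contact_force: [-0.4, 0.2, 0.1]
gripper_width: 0.0877
```

Call:
send_rows(
  motion=[
    {"travel":[-0.0007,0.0003,0.0087],"spin":0},
    {"travel":[-0.0007,0.0003,0.0087],"spin":0},
    {"travel":[-0.0007,0.0003,0.0087],"spin":0},
    {"travel":[-0.0007,0.0003,0.0087],"spin":0},
    {"travel":[0,0,0],"spin":0},
  ],
)

```text
time_s: 18.87
tcp_pos: [0.4503, -0.0165, 0.0669]
eef_rot: [-177.0, -5.9, -17.3]
contact_force: [0.3, -0.7, -0.2]
gripper_width: 0.0877
```

```bash
python3 -c "
from h import *
st(); M=R.from_euler('xyz',r.get_state()['eef_rot'],degrees=True).as_matrix(); print('grasp',np.array(r.get_state()['tcp_pos'])-.019*M[:,2])"
```

```text
t 18.87 tcp [ 0.4503 -0.0165  0.0669] rpy [-177.03   -5.94  -17.28] tilt out/side [ 6.38 -1.77] F [ 0.3 -0.7 -0.2] M [-0.15  0.65 -0.03] w 0.0877 J [ 24.83   3.13 -43.77   2.96 -36.74  45.78]
grasp [ 0.44813158 -0.01680752  0.08579654]
```

Call:
send_rows(
  motion=[
    {"travel":[0.001,-0.0018,-0.004],"spin":0},
    {"travel":[0.001,-0.0018,-0.004],"spin":0},
    {"travel":[0,0,0],"spin":0},
  ],
)

```text
time_s: 19.12
tcp_pos: [0.4522, -0.0143, 0.0757]
eef_rot: [-177.1, -5.9, -17.3]
contact_force: [-0.1, -0.5, -0.4]
gripper_width: 0.0876
```

Call:
send_rows(
  motion=[
    {"travel":[0,0,0],"spin":0},
    {"travel":[0,0,0],"spin":0},
    {"travel":[0,0,0],"spin":0},
    {"travel":[0,0,0],"spin":0},
    {"travel":[0,0,0],"spin":0},
  ],
  gripper=-1,
  squeeze=15,
)

```text
time_s: 19.53
tcp_pos: [0.4537, -0.0135, 0.0781]
eef_rot: [-176.9, -6.1, -17.3]
contact_force: [0.7, 0.2, 0.0]
gripper_width: 0.0597
```

```bash
python3 -c "
from h import *
st(); M=R.from_euler('xyz',r.get_state()['eef_rot'],degrees=True).as_matrix(); print('grasp',np.array(r.get_state()['tcp_pos'])-.019*M[:,2])"
```

```text
t 19.53 tcp [ 0.4537 -0.0135  0.0781] rpy [-176.94   -6.08  -17.34] tilt out/side [ 6.54 -1.82] F [0.7 0.2 0. ] M [-0.19  0.53  0.06] w 0.0597 J [ 25.06   2.36 -42.68   2.93 -38.45  45.57]
grasp [ 0.45150845 -0.0138843   0.09697007]
```

Call:
send_rows(
  motion=[
    {"travel":[0,0,0],"spin":0},
    {"travel":[0,0,0],"spin":0},
    {"travel":[0,0,0],"spin":0},
    {"travel":[0,0,0],"spin":0},
    {"travel":[0,0,0],"spin":0},
  ],
)

```text
time_s: 19.95
tcp_pos: [0.4536, -0.0136, 0.078]
eef_rot: [-176.9, -6.1, -17.3]
contact_force: [0.9, -0.1, -0.6]
gripper_width: 0.0266
```

Call:
send_rows(
  motion=[
    {"travel":[0,0,0],"spin":0},
    {"travel":[0,0,0],"spin":0},
    {"travel":[0,0,0],"spin":0},
    {"travel":[0,0,0],"spin":0},
    {"travel":[0,0,0],"spin":0},
  ],
)

```text
time_s: 20.37
tcp_pos: [0.4534, -0.014, 0.0781]
eef_rot: [-177.0, -6.0, -17.3]
contact_force: [-0.4, -1.7, 1.2]
gripper_width: 0.0182
```

```bash
python3 -c "
from h import *
st()"
```

```text
t 20.37 tcp [ 0.4534 -0.014   0.0781] rpy [-177.01   -6.05  -17.32] tilt out/side [ 6.47 -1.85] F [-0.4 -1.7  1.2] M [-0.49  0.58 -0.01] w 0.0182 J [ 25.04   2.35 -42.7    2.98 -38.5   45.58]
```

Call:
send_rows(
  motion=[
    {"travel":[0,0,0],"spin":0},
    {"travel":[0.001,0.0005,-0.009],"spin":0},
    {"travel":[0.001,0.0005,-0.011],"spin":0},
    {"travel":[0.001,0.0005,-0.011],"spin":0},
    {"travel":[0.001,0.0005,-0.011],"spin":0},
  ],
  squeeze=30,
)

```text
time_s: 20.78
tcp_pos: [0.4482, -0.0187, 0.1176]
eef_rot: [-177.2, -5.6, -17.4]
contact_force: [-0.3, 0.3, -2.0]
gripper_width: 0.0182
```

Call:
send_rows(
  motion=[
    {"travel":[0.001,0.0005,-0.011],"spin":0},
    {"travel":[0.001,0.0005,-0.011],"spin":0},
    {"travel":[0.001,0.0005,-0.011],"spin":0},
    {"travel":[0.001,0.0005,-0.009],"spin":0},
    {"travel":[0,0,0],"spin":0},
  ],
)

```text
time_s: 21.2
tcp_pos: [0.4456, -0.0222, 0.1614]
eef_rot: [-177.2, -5.5, -17.4]
contact_force: [1.6, 0.1, -1.9]
gripper_width: 0.0179
```

```bash
python3 -c "
from h import *
st(); plan([.557,-.334,.17],2.9,28)"
```

```text
t 21.2 tcp [ 0.4456 -0.0222  0.1614] rpy [-177.15   -5.53  -17.44] tilt out/side [ 6.01 -1.53] F [ 1.6  0.1 -1.9] M [-0.09  0.52  0.06] w 0.0179 J [ 24.13  -4.17 -35.59   1.92 -52.57  47.48]
n 28 d [ 0.1114 -0.3118  0.0086] dyaw 20.34
{"travel":[0.0071,0.0094,-0.0001],"spin":-0.73},
{"travel":[0.0070,0.0095,-0.0001],"spin":-0.73},
{"travel":[0.0069,0.0096,-0.0001],"spin":-0.73},
{"travel":[0.0068,0.0097,-0.0001],"spin":-0.73},
{"travel":[0.0066,0.0098,-0.0001],"spin":-0.73},
{"travel":[0.0065,0.0099,-0.0001],"spin":-0.73},
{"travel":[0.0064,0.0100,-0.0001],"spin":-0.73},
{"travel":[0.0063,0.0100,-0.0001],"spin":-0.73},
{"travel":[0.0061,0.0101,-0.0001],"spin":-0.73},
{"travel":[0.0060,0.0102,-0.0001],"spin":-0.73},
{"travel":[0.0059,0.0103,-0.0001],"spin":-0.73},
{"travel":[0.0057,0.0103,-0.0001],"spin":-0.73},
{"travel":[0.0056,0.0104,-0.0001],"spin":-0.73},
{"travel":[0.0055,0.0105,-0.0001],"spin":-0.73},
{"travel":[0.0054,0.0105,-0.0001],"spin":-0.73},
{"travel":[0.0052,0.0106,-0.0001],"spin":-0.73},
{"travel":[0.0051,0.0107,-0.0001],"spin":-0.73},
{"travel":[0.0049,0.0107,-0.0001],"spin":-0.73},
{"travel":[0.0048,0.0108,-0.0001],"spin":-0.73},
{"travel":[0.0047,0.0109,-0.0001],"spin":-0.73},
{"travel":[0.0045,0.0109,-0.0001],"spin":-0.73},
{"travel":[0.0044,0.0110,-0.0001],"spin":-0.73},
{"travel":[0.0043,0.0110,-0.0001],"spin":-0.73},
{"travel":[0.0041,0.0111,-0.0001],"spin":-0.73},
{"travel":[0.0040,0.0111,-0.0001],"spin":-0.73},
{"travel":[0.0038,0.0112,-0.0001],"spin":-0.73},
{"travel":[0.0037,0.0112,-0.0001],"spin":-0.73},
{"travel":[0.0035,0.0113,-0.0001],"spin":-0.73},
```

Call:
send_rows(
  motion=[
    {"travel":[0.007,0.0094,-0.001],"spin":-0.7},
    {"travel":[0.007,0.0095,-0.001],"spin":-0.7},
    {"travel":[0.007,0.0096,-0.001],"spin":-0.7},
    {"travel":[0.007,0.0097,-0.001],"spin":-0.7},
    {"travel":[0.0066,0.0098,-0.001],"spin":-0.7},
  ],
)

```text
time_s: 21.62
tcp_pos: [0.4635, -0.0777, 0.1643]
eef_rot: [-177.4, -5.5, -13.7]
contact_force: [0.0, 0.2, -1.8]
gripper_width: 0.018
```

Call:
send_rows(
  motion=[
    {"travel":[0.0065,0.0099,-0.001],"spin":-0.7},
    {"travel":[0.0064,0.01,-0.001],"spin":-0.7},
    {"travel":[0.0063,0.01,-0.001],"spin":-0.7},
    {"travel":[0.006,0.01,0],"spin":-0.7},
    {"travel":[0.006,0.0102,0],"spin":-0.7},
  ],
)

```text
time_s: 22.03
tcp_pos: [0.4813, -0.1353, 0.163]
eef_rot: [-177.7, -5.3, -10.1]
contact_force: [-0.3, 0.0, -2.3]
gripper_width: 0.0177
```

Call:
send_rows(
  motion=[
    {"travel":[0.006,0.0103,0],"spin":-0.7},
    {"travel":[0.0057,0.0103,0],"spin":-0.7},
    {"travel":[0.0056,0.0104,0],"spin":-0.7},
    {"travel":[0.0055,0.0105,0],"spin":-0.7},
    {"travel":[0.0054,0.0105,0],"spin":-0.7},
  ],
)

```text
time_s: 22.45
tcp_pos: [0.4997, -0.1927, 0.1575]
eef_rot: [-177.9, -5.0, -6.5]
contact_force: [0.3, 0.0, -2.5]
gripper_width: 0.0179
```

```bash
python3 -c "
from h import *
st(); plan([.557,-.334,.17],2.9,14)"
```

```text
t 22.45 tcp [ 0.4997 -0.1927  0.1575] rpy [-177.95   -5.05   -6.5 ] tilt out/side [5.2 1.6] F [ 0.3  0.  -2.5] M [-0.18  0.44  0.  ] w 0.0179 J [ -1.4    6.61 -23.35  -1.95 -54.84  86.04]
n 14 d [ 0.0573 -0.1413  0.0125] dyaw 9.4
{"travel":[0.0053,0.0095,-0.0008],"spin":-0.67},
{"travel":[0.0052,0.0096,-0.0008],"spin":-0.67},
{"travel":[0.0050,0.0097,-0.0008],"spin":-0.67},
{"travel":[0.0049,0.0097,-0.0008],"spin":-0.67},
{"travel":[0.0048,0.0098,-0.0008],"spin":-0.67},
{"travel":[0.0047,0.0098,-0.0008],"spin":-0.67},
{"travel":[0.0046,0.0099,-0.0008],"spin":-0.67},
{"travel":[0.0045,0.0099,-0.0008],"spin":-0.67},
{"travel":[0.0043,0.0100,-0.0008],"spin":-0.67},
{"travel":[0.0042,0.0100,-0.0008],"spin":-0.67},
{"travel":[0.0041,0.0101,-0.0008],"spin":-0.67},
{"travel":[0.0040,0.0101,-0.0008],"spin":-0.67},
{"travel":[0.0039,0.0102,-0.0008],"spin":-0.67},
{"travel":[0.0038,0.0102,-0.0008],"spin":-0.67},
```

Call:
send_rows(
  motion=[
    {"travel":[0.008,0.009,-0.0015],"spin":-0.7},
    {"travel":[0.008,0.009,-0.0015],"spin":-0.7},
    {"travel":[0.008,0.009,-0.0015],"spin":-0.7},
    {"travel":[0.007,0.0095,-0.0015],"spin":-0.7},
    {"travel":[0.006,0.0098,-0.0015],"spin":-0.7},
  ],
)

```text
time_s: 22.87
tcp_pos: [0.5301, -0.2437, 0.1595]
eef_rot: [-178.1, -4.7, -3.0]
contact_force: [0.1, 0.9, -1.9]
gripper_width: 0.0177
```

Call:
send_rows(
  motion=[
    {"travel":[0.005,0.01,-0.001],"spin":-0.7},
    {"travel":[0.004,0.01,-0.001],"spin":-0.7},
    {"travel":[0.004,0.01,-0.001],"spin":-0.7},
    {"travel":[0.003,0.01,-0.001],"spin":-0.7},
    {"travel":[0.003,0.01,-0.001],"spin":-0.7},
  ],
)

```text
time_s: 23.28
tcp_pos: [0.5467, -0.2953, 0.1569]
eef_rot: [-178.2, -4.4, 0.6]
contact_force: [0.2, 0.4, -2.5]
gripper_width: 0.0179
```

```bash
python3 -c "
from h import *
st(); plan([.557,-.334,.16],2.9,4)"
```

```text
t 23.28 tcp [ 0.5467 -0.2953  0.1569] rpy [-178.16   -4.36    0.63] tilt out/side [3.83 2.77] F [ 0.2  0.4 -2.5] M [-0.29  0.45 -0.01] w 0.0179 J [-12.31  15.57 -11.31  -3.22 -59.33 104.56]
n 4 d [ 0.0103 -0.0387  0.0031] dyaw 2.27
{"travel":[0.0025,0.0097,-0.0009],"spin":-0.57},
{"travel":[0.0024,0.0097,-0.0009],"spin":-0.57},
{"travel":[0.0023,0.0097,-0.0009],"spin":-0.57},
{"travel":[0.0022,0.0097,-0.0009],"spin":-0.57},
```

Call:
send_rows(
  motion=[
    {"travel":[0.0025,0.0097,-0.001],"spin":-0.6},
    {"travel":[0.0024,0.0097,-0.001],"spin":-0.6},
    {"travel":[0.0023,0.0097,-0.001],"spin":-0.6},
    {"travel":[0.0022,0.0085,-0.001],"spin":-0.6},
    {"travel":[0,0,0],"spin":0},
  ],
)

```text
time_s: 23.7
tcp_pos: [0.5559, -0.3345, 0.1527]
eef_rot: [-178.1, -4.0, 3.1]
contact_force: [-0.1, 0.3, -1.3]
gripper_width: 0.0176
```

```bash
cat > look.py <<'E'
from h import *
import sys
st()
a=np.radians(2.9); ex=np.array([np.cos(a),np.sin(a)]); ey=np.array([-ex[1],ex[0]]); o=np.array([.4646,-.3245])
def F(p): p=np.asarray(p); return np.round(np.r_[(p[:2]-o)@ex,(p[:2]-o)@ey,p[2]]*1000,1)
s=r.get_state(); M=R.from_euler('xyz',s["eef_rot"],degrees=True).as_matrix(); g=np.array(s["tcp_pos"])-.019*M[:,2]
print("grasp F",F(g),"tcp F",F(s["tcp_pos"]),"tool z F",np.degrees([M[:2,2]@ex,M[:2,2]@ey]).round(2))
E
cat > look2.py <<'E'
exec(open("look.py").read())
for n in sys.argv[2:]:
    c=cal(n); im,d=r.capture(n); cv2.imwrite(f"pics/{sys.argv[1]}_{n}.png",im); np.save(f"{sys.argv[1]}_{n}.npy",d)
    for t in ["locking_pin","pin_stem","pin_collar","pin_tip"]:
        for q in r.pinpoint(n,t)[:3]:
            p=F(w(c,q["at"]))
            if abs(p[0])<250 and abs(p[1])<150: print(n,t,round(q["conf"],2),p)
E
python3 look2.py a wrist scene
```

```text
t 23.7 tcp [ 0.5559 -0.3345  0.1527] rpy [-178.1    -4.01    3.06] tilt out/side [3.17 3.1 ] F [-0.1  0.3 -1.3] M [-0.16  0.33 -0.  ] w 0.0176 J [-15.88  18.64  -7.34  -3.55 -60.88 110.64]
grasp F [ 89.4 -15.2 171.7] tcp F [ 90.7 -14.6 152.7] tool z F [4.   1.91]
wrist locking_pin 0.89 [ 85.4 -14.2  75. ]
wrist pin_stem 0.9 [ 89.9 -16.4 169.7]
scene locking_pin 0.97 [ 79.9 -11.3  75.2]
scene pin_stem 0.74 [ 83.2 -10.8 168.4]
scene pin_stem 0.6 [-6.1  0.  -1.6]
scene pin_collar 0.96 [ 39.3 -12.   96.3]
scene pin_tip 0.58 [ 15.7 -16.6  94. ]
```

View pics/a_wrist.png

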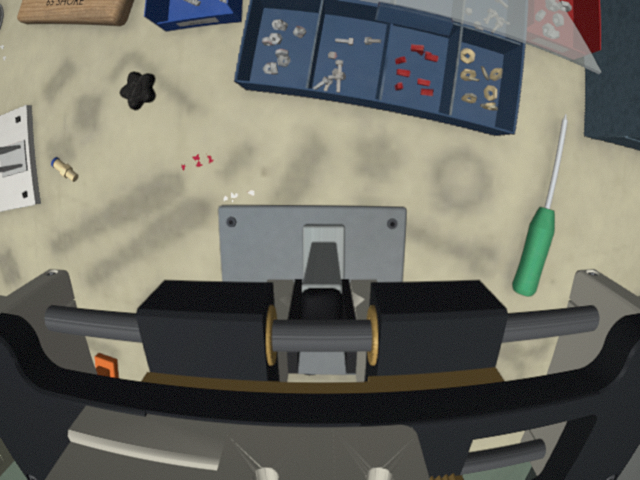

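The wrist view shows the pin upright in the jaws, its foot at about (322,245) above the ledge, which spans (220..405, 207..280). Lowering it onto the ledge.

Call:
send_rows(
  motion=[
    {"travel":[-0.0009,0.0001,0.009],"spin":0},
    {"travel":[-0.0009,0.0001,0.009],"spin":0},
    {"travel":[-0.0009,0.0001,0.009],"spin":0},
    {"travel":[-0.0009,0.0001,0.009],"spin":0},
    {"travel":[-0.0009,0.0001,0.009],"spin":0},
  ],
)

```text
time_s: 24.62
tcp_pos: [0.5555, -0.3321, 0.1071]
eef_rot: [-178.2, -4.3, 3.1]
contact_force: [0.2, -0.2, -2.6]
gripper_width: 0.0177
```

Call:
send_rows(
  motion=[
    {"travel":[-0.0005,0,0.005],"spin":0},
    {"travel":[-0.0003,0,0.003],"spin":0},
    {"travel":[0,0,0],"spin":0},
  ],
)

```text
time_s: 24.87
tcp_pos: [0.553, -0.331, 0.0938]
eef_rot: [-178.1, -4.0, 3.1]
contact_force: [-0.0, 0.6, -1.3]
gripper_width: 0.0178
```

```bash
python3 look.py
```

```text
t 24.87 tcp [ 0.553  -0.331   0.0938] rpy [-178.05   -3.98    3.09] tilt out/side [3.14 3.12] F [-0.   0.6 -1.3] M [-0.2   0.45 -0.02] w 0.0178 J [-15.66  21.24 -11.77  -3.87 -53.9  111.01]
grasp F [ 86.6 -11.6 112.7] tcp F [ 88.  -10.9  93.8] tool z F [3.97 1.96]
```

Call:
send_rows(
  motion=[
    {"travel":[-0.0001,0,0.0015],"spin":0},
    {"travel":[-0.0001,0,0.0015],"spin":0},
  ],
)

```text
time_s: 25.03
tcp_pos: [0.5532, -0.331, 0.0906]
eef_rot: [-178.1, -4.0, 3.1]
contact_force: [0.6, -0.6, -1.4]
gripper_width: 0.0176
```

Call:
send_rows(
  motion=[
    {"travel":[-0.0001,0,0.001],"spin":0},
    {"travel":[-0.0001,0,0.001],"spin":0},
  ],
)

```text
time_s: 25.2
tcp_pos: [0.5537, -0.3312, 0.089]
eef_rot: [-178.1, -4.0, 3.1]
contact_force: [0.3, 0.7, -2.1]
gripper_width: 0.0176
```

Call:
send_rows(
  motion=[
    {"travel":[0,0,0.0008],"spin":0},
  ],
)

```text
time_s: 25.28
tcp_pos: [0.554, -0.3314, 0.0888]
eef_rot: [-178.1, -4.1, 3.1]
contact_force: [-1.6, 1.3, 3.1]
gripper_width: 0.0179
```

Call:
send_rows(
  motion=[
    {"travel":[0,0,0.0008],"spin":0},
  ],
)

```text
time_s: 25.37
tcp_pos: [0.5543, -0.3314, 0.0888]
eef_rot: [-178.2, -4.1, 3.1]
contact_force: [-2.3, 1.6, 4.5]
gripper_width: 0.018
```

```bash
python3 look.py
```

```text
t 25.37 tcp [ 0.5543 -0.3314  0.0888] rpy [-178.15   -4.12    3.13] tilt out/side [3.3  3.07] F [-2.3  1.6  4.5] M [0.42 1.15 0.02] w 0.018 J [-15.64  21.54 -12.07  -3.84 -53.14 111.06]
grasp F [ 87.9 -12.1 107.7] tcp F [ 89.3 -11.5  88.8] tool z F [4.11 1.86]
```

Call:
send_rows(
  motion=[
    {"travel":[0,0,0],"spin":0},
    {"travel":[0,0,0],"spin":0},
    {"travel":[0,0,0],"spin":0},
    {"travel":[0,0,0],"spin":0},
  ],
  gripper=-0.4,
)

```text
time_s: 25.7
tcp_pos: [0.5555, -0.3319, 0.0902]
eef_rot: [-178.2, -4.3, 3.1]
contact_force: [0.8, -0.6, -0.2]
gripper_width: 0.0259
```

```bash
python3 look2.py b wrist scene
```

```text
t 25.7 tcp [ 0.5555 -0.3319  0.0902] rpy [-178.24   -4.3     3.15] tilt out/side [3.49 3.05] F [ 0.8 -0.6 -0.2] M [-0.2   0.38  0.06] w 0.0259 J [-15.64  21.46 -12.    -3.82 -53.1  111.06]
grasp F [ 89.  -12.6 109.1] tcp F [ 90.4 -12.   90.2] tool z F [4.28 1.78]
wrist pin_stem 0.89 [ 85.5  -9.7 103.2]
scene locking_pin 0.88 [77.3 -6.4 10.7]
scene pin_stem 0.66 [ 79.2  -9.  103.5]
scene pin_collar 0.6 [36.  -6.3 21.5]
```

Call:
send_rows(
  motion=[
    {"travel":[-0.0015,-0.0005,0.001],"spin":0},
    {"travel":[-0.0015,-0.0005,0.001],"spin":0},
    {"travel":[0,0,0],"spin":0},
  ],
)

```text
time_s: 26.45
tcp_pos: [0.5521, -0.3308, 0.0875]
eef_rot: [-178.2, -4.3, 3.1]
contact_force: [0.2, -0.4, -0.3]
gripper_width: 0.0264
```

Call:
send_rows(
  motion=[
    {"travel":[0,0,0],"spin":0},
    {"travel":[0,0,0],"spin":0},
    {"travel":[0,0,0],"spin":0},
    {"travel":[0,0,0],"spin":0},
  ],
  gripper=-1,
  squeeze=45,
)

```text
time_s: 26.78
tcp_pos: [0.5519, -0.3309, 0.0874]
eef_rot: [-178.2, -4.2, 3.1]
contact_force: [-0.1, -0.9, -0.3]
gripper_width: 0.0173
```

```bash
python3 look.py
```

```text
t 26.78 tcp [ 0.5519 -0.3309  0.0874] rpy [-178.23   -4.25    3.15] tilt out/side [3.44 3.04] F [-0.1 -0.9 -0.3] M [-0.32  0.42 -0.07] w 0.0173 J [-15.64  21.34 -12.6   -3.83 -52.67 111.08]
grasp F [ 85.4 -11.4 106.4] tcp F [ 86.8 -10.8  87.4] tool z F [4.23 1.79]
```

Call:
send_rows(
  motion=[
    {"travel":[-0.0032,-0.0008,-0.0003],"spin":0},
    {"travel":[-0.0032,-0.0008,-0.0003],"spin":0},
    {"travel":[-0.0032,-0.0008,-0.0003],"spin":0},
    {"travel":[-0.0032,-0.0008,-0.0003],"spin":0},
  ],
)

```text
time_s: 27.12
tcp_pos: [0.5386, -0.3282, 0.0875]
eef_rot: [-178.2, -4.3, 3.2]
contact_force: [1.4, 0.7, -1.4]
gripper_width: 0.0177
```

```bash
python3 look.py
```

```text
t 27.12 tcp [ 0.5386 -0.3282  0.0875] rpy [-178.23   -4.29    3.15] tilt out/side [3.48 3.06] F [ 1.4  0.7 -1.4] M [-0.15  0.27  0.02] w 0.0177 J [-15.74  20.27 -14.25  -3.89 -52.05 111.26]
grasp F [ 72.3  -8.1 106.4] tcp F [73.8 -7.5 87.5] tool z F [4.28 1.79]
```

Call:
send_rows(
  motion=[
    {"travel":[-0.0015,0,0],"spin":0},
    {"travel":[-0.0015,0,0],"spin":0},
  ],
)

```text
time_s: 27.28
tcp_pos: [0.5348, -0.3281, 0.0875]
eef_rot: [-178.2, -4.3, 3.1]
contact_force: [0.1, 0.5, 0.1]
gripper_width: 0.0175
```

Call:
send_rows(
  motion=[
    {"travel":[-0.0012,0,0],"spin":0},
    {"travel":[-0.0012,0,0],"spin":0},
  ],
)

```text
time_s: 27.45
tcp_pos: [0.5321, -0.3283, 0.0875]
eef_rot: [-178.2, -4.3, 3.1]
contact_force: [2.0, 0.5, -0.3]
gripper_width: 0.0176
```

Call:
send_rows(
  motion=[
    {"travel":[-0.001,0,0],"spin":0},
  ],
)

```text
time_s: 27.53
tcp_pos: [0.5313, -0.3284, 0.0876]
eef_rot: [-178.2, -4.4, 3.1]
contact_force: [1.9, -0.1, -0.7]
gripper_width: 0.0177
```

Call:
send_rows(
  motion=[
    {"travel":[-0.001,0,0],"spin":0},
  ],
)

```text
time_s: 27.62
tcp_pos: [0.5311, -0.3285, 0.0878]
eef_rot: [-178.3, -4.5, 3.1]
contact_force: [3.4, 0.6, -0.0]
gripper_width: 0.0177
```

```bash
python3 look.py
```

```text
t 27.62 tcp [ 0.5311 -0.3285  0.0878] rpy [-178.26   -4.45    3.15] tilt out/side [3.63 3.1 ] F [ 3.4  0.6 -0. ] M [ 0.16 -0.94 -0.11] w 0.0177 J [-15.99  19.65 -15.15  -3.96 -51.63 111.57]
grasp F [ 64.7  -7.9 106.7] tcp F [66.2 -7.4 87.8] tool z F [4.44 1.76]
```

Call:
send_rows(
  motion=[
    {"travel":[-0.0003,0.0012,0],"spin":0},
    {"travel":[-0.0003,0.0012,0],"spin":0},
  ],
)

```text
time_s: 27.78
tcp_pos: [0.531, -0.3305, 0.0876]
eef_rot: [-178.2, -4.5, 3.1]
contact_force: [1.6, 1.9, -2.5]
gripper_width: 0.0175
```

Call:
send_rows(
  motion=[
    {"travel":[-0.0003,0.0012,0],"spin":0},
    {"travel":[-0.0003,0.0012,0],"spin":0},
  ],
)

```text
time_s: 27.95
tcp_pos: [0.5304, -0.3329, 0.0875]
eef_rot: [-178.2, -4.5, 3.1]
contact_force: [-0.3, 0.4, 1.4]
gripper_width: 0.0177
```

```bash
python3 look.py
```

```text
t 27.95 tcp [ 0.5304 -0.3329  0.0875] rpy [-178.2    -4.48    3.15] tilt out/side [3.61 3.19] F [-0.3  0.4  1.4] M [ 0.35  0.19 -0.02] w 0.0177 J [-16.47  19.84 -14.86  -4.07 -51.75 112.11]
grasp F [ 63.8 -12.3 106.4] tcp F [ 65.3 -11.7  87.5] tool z F [4.46 1.82]
```

Call:
send_rows(
  motion=[
    {"travel":[-0.0008,0.0008,0],"spin":0},
    {"travel":[-0.0008,0.0005,0],"spin":0},
  ],
)

```text
time_s: 28.12
tcp_pos: [0.5287, -0.3348, 0.0875]
eef_rot: [-178.2, -4.5, 3.2]
contact_force: [1.3, 1.0, 1.5]
gripper_width: 0.0176
```

Call:
send_rows(
  motion=[
    {"travel":[-0.001,0,0],"spin":0},
    {"travel":[-0.001,0,0],"spin":0},
  ],
)

```text
time_s: 28.28
tcp_pos: [0.5266, -0.3355, 0.0875]
eef_rot: [-178.3, -4.5, 3.2]
contact_force: [1.8, 0.9, 0.2]
gripper_width: 0.0177
```

```bash
python3 look.py
```

```text
t 28.28 tcp [ 0.5266 -0.3355  0.0875] rpy [-178.25   -4.46    3.16] tilt out/side [3.59 3.16] F [1.8 0.9 0.2] M [ 0.02 -0.24  0.06] w 0.0177 J [-16.79  19.69 -15.1   -4.03 -51.68 112.43]
grasp F [ 59.9 -14.7 106.5] tcp F [ 61.3 -14.1  87.5] tool z F [4.45 1.77]
```

Nose is in the hole (x 59.9, well past the 64.7 contact). Pulling in gently.

Call:
send_rows(
  motion=[
    {"travel":[-0.0015,0,-0.0001],"spin":0},
    {"travel":[-0.0015,0,-0.0001],"spin":0},
    {"travel":[-0.0015,0,-0.0001],"spin":0},
  ],
)

```text
time_s: 28.53
tcp_pos: [0.5216, -0.3361, 0.0874]
eef_rot: [-178.3, -4.5, 3.2]
contact_force: [0.8, 0.9, 1.4]
gripper_width: 0.0172
```

Call:
send_rows(
  motion=[
    {"travel":[-0.0015,0,-0.0001],"spin":0},
    {"travel":[-0.0015,0,-0.0001],"spin":0},
    {"travel":[-0.0015,0,-0.0001],"spin":0},
  ],
)

```text
time_s: 28.78
tcp_pos: [0.5165, -0.3364, 0.0875]
eef_rot: [-178.3, -4.5, 3.2]
contact_force: [2.4, -0.0, -0.3]
gripper_width: 0.0175
```

```bash
python3 look.py
```

```text
t 28.78 tcp [ 0.5165 -0.3364  0.0875] rpy [-178.29   -4.47    3.17] tilt out/side [3.59 3.15] F [ 2.4 -0.  -0.3] M [-0.14 -0.54 -0.  ] w 0.0175 J [-17.16  19.03 -16.11  -4.04 -51.34 112.82]
grasp F [ 49.7 -15.1 106.4] tcp F [ 51.2 -14.5  87.5] tool z F [4.45 1.73]
```

Call:
send_rows(
  motion=[
    {"travel":[-0.0015,0,-0.0001],"spin":0},
    {"travel":[-0.0015,0,-0.0001],"spin":0},
    {"travel":[-0.0015,0,-0.0001],"spin":0},
  ],
)

```text
time_s: 29.03
tcp_pos: [0.5114, -0.3367, 0.0875]
eef_rot: [-178.3, -4.5, 3.2]
contact_force: [1.0, -0.4, -0.3]
gripper_width: 0.0175
```

Call:
send_rows(
  motion=[
    {"travel":[-0.001,0,-0.0001],"spin":0},
    {"travel":[-0.001,0,-0.0001],"spin":0},
  ],
)

```text
time_s: 29.2
tcp_pos: [0.5089, -0.3368, 0.0874]
eef_rot: [-178.3, -4.4, 3.2]
contact_force: [0.8, 0.9, 2.2]
gripper_width: 0.0178
```

Call:
send_rows(
  motion=[
    {"travel":[-0.001,0,0],"spin":0},
  ],
)

```text
time_s: 29.28
tcp_pos: [0.5079, -0.3369, 0.0875]
eef_rot: [-178.3, -4.5, 3.2]
contact_force: [1.7, 0.9, 2.8]
gripper_width: 0.0175
```

Call:
send_rows(
  motion=[
    {"travel":[-0.001,0,0],"spin":0},
  ],
)

```text
time_s: 29.37
tcp_pos: [0.5075, -0.3371, 0.0876]
eef_rot: [-178.3, -4.5, 3.2]
contact_force: [2.5, 1.0, 1.1]
gripper_width: 0.0175
```

```bash
python3 look.py
```

```text
t 29.37 tcp [ 0.5075 -0.3371  0.0876] rpy [-178.31   -4.53    3.17] tilt out/side [3.64 3.17] F [2.5 1.  1.1] M [ 0.15 -1.01 -0.07] w 0.0175 J [-17.49  18.4  -17.03  -4.09 -50.99 113.21]
grasp F [ 40.7 -15.3 106.6] tcp F [ 42.2 -14.7  87.6] tool z F [4.52 1.71]
```

Call:
send_rows(
  motion=[
    {"travel":[-0.001,0,0.0003],"spin":0},
  ],
)

```text
time_s: 29.45
tcp_pos: [0.5073, -0.3372, 0.0876]
eef_rot: [-178.3, -4.6, 3.2]
contact_force: [3.7, 0.8, 2.3]
gripper_width: 0.0177
```

Call:
send_rows(
  motion=[
    {"travel":[-0.0012,0,0.0003],"spin":0},
  ],
)

```text
time_s: 29.53
tcp_pos: [0.5072, -0.3373, 0.0877]
eef_rot: [-178.4, -4.7, 3.2]
contact_force: [4.6, 0.5, 1.3]
gripper_width: 0.018
```

```bash
python3 look.py
```

```text
t 29.53 tcp [ 0.5072 -0.3373  0.0877] rpy [-178.37   -4.75    3.17] tilt out/side [3.86 3.2 ] F [4.6 0.5 1.3] M [ 0.68 -1.39 -0.05] w 0.018 J [-17.54  18.28 -17.21  -4.14 -50.72 113.3 ]
grasp F [ 40.3 -15.5 106.6] tcp F [ 41.9 -14.9  87.7] tool z F [4.73 1.65]
```

Call:
send_rows(
  motion=[
    {"travel":[0,0,0.0005],"spin":0},
    {"travel":[0,0,0],"spin":0},
  ],
  squeeze=5,
)

```text
time_s: 29.7
tcp_pos: [0.5071, -0.3375, 0.0876]
eef_rot: [-178.4, -4.7, 3.2]
contact_force: [1.3, -1.0, 1.6]
gripper_width: 0.0182
```

Call:
send_rows(
  motion=[
    {"travel":[0,0,0],"spin":0},
    {"travel":[0,0,0],"spin":0},
    {"travel":[0,0,0],"spin":0},
    {"travel":[0,0,0],"spin":0},
  ],
  gripper=-0.3,
)

```text
time_s: 30.03
tcp_pos: [0.5038, -0.3369, 0.0858]
eef_rot: [-178.3, -4.4, 3.2]
contact_force: [0.0, 0.0, 0.2]
gripper_width: 0.0303
```

```bash
python3 look2.py c wrist scene
```

```text
t 30.03 tcp [ 0.5038 -0.3369  0.0858] rpy [-178.26   -4.4     3.16] tilt out/side [3.49 3.18] F [0.  0.  0.2] M [-0.2   0.4   0.04] w 0.0303 J [-17.59  18.32 -17.41  -4.11 -50.84 113.31]
grasp F [ 37.  -14.9 104.7] tcp F [ 38.5 -14.4  85.8] tool z F [4.38 1.76]
wrist locking_pin 0.92 [ 42.8 -11.4   8.8]
wrist pin_stem 0.67 [ 44.5 -14.3 101.1]
wrist pin_collar 0.73 [ 41.5 -12.6  10.3]
scene locking_pin 0.82 [ 33.6 -11.8  12. ]
scene pin_stem 0.83 [ 36.5 -11.  101.9]
scene pin_collar 0.63 [-7.6 -8.8 23.7]
scene pin_collar 0.28 [ 36.7 -12.6 103.8]
```

Call:
send_rows(
  motion=[
    {"travel":[0,0,0],"spin":0},
    {"travel":[0,0,0],"spin":0},
    {"travel":[0,0,0],"spin":0},
    {"travel":[0,0,0],"spin":0},
    {"travel":[0,0,0],"spin":0},
  ],
  gripper=0.5,
)

```text
time_s: 30.95
tcp_pos: [0.5045, -0.337, 0.0864]
eef_rot: [-178.3, -4.5, 3.2]
contact_force: [0.5, 0.1, 0.1]
gripper_width: 0.0582
```

Call:
send_rows(
  motion=[
    {"travel":[0,0,-0.008],"spin":0},
    {"travel":[0,0,-0.012],"spin":0},
    {"travel":[0,0,-0.012],"spin":0},
    {"travel":[0,0,-0.012],"spin":0},
    {"travel":[0,0,-0.012],"spin":0},
  ],
)

```text
time_s: 31.37
tcp_pos: [0.4983, -0.3382, 0.143]
eef_rot: [-178.2, -4.2, 3.2]
contact_force: [0.3, -0.1, 0.0]
gripper_width: 0.0656
```

Call:
send_rows(
  motion=[
    {"travel":[0.012,0,-0.012],"spin":0},
    {"travel":[0.012,0,-0.012],"spin":0},
    {"travel":[0.012,0,-0.012],"spin":0},
    {"travel":[0.012,0,-0.006],"spin":0},
    {"travel":[0,0,0],"spin":0},
  ],
)

```text
time_s: 31.78
tcp_pos: [0.5447, -0.3383, 0.1981]
eef_rot: [-178.4, -4.5, 3.1]
contact_force: [0.0, -0.5, 0.5]
gripper_width: 0.0656
```

```bash
python3 look2.py d wrist scene
python3 - <<'E'
from h import *
a=np.radians(2.9); ex=np.array([np.cos(a),np.sin(a)]); ey=np.array([-ex[1],ex[0]]); o=np.array([.4646,-.3245])
c=cal("wrist"); P=cloud("wrist",c,np.load("d_wrist.npy"))
Q=np.dstack([(P[...,:2]-o)@ex,(P[...,:2]-o)@ey,P[...,2]])*1000
for lo,hi in [(125,138),(40,120),(18,25)]:
    m=(Q[...,2]>lo)&(Q[...,2]<hi)&(Q[...,0]>16)&(Q[...,0]<80)&(abs(Q[...,1]+14)<25)
    if m.sum()>5: print(lo,m.sum(),Q[m].min(0).round(1),Q[m].max(0).round(1),Q[m].mean(0).round(1))
im=np.hstack([cv2.imread("pics/d_scene.png")[130:370,330:580],cv2.imread("pics/d_wrist.png")[180:420,170:490]])
cv2.imwrite("pics/d_c.png",cv2.resize(im,(798,336)))
E
```

```text
t 31.78 tcp [ 0.5447 -0.3383  0.1981] rpy [-178.36   -4.51    3.14] tilt out/side [3.7  3.06] F [ 0.  -0.5  0.5] M [-0.24  0.33 -0.01] w 0.0656 J [-16.48  15.8   -5.3   -3.37 -65.23 110.99]
grasp F [ 77.8 -18.4 217. ] tcp F [ 79.3 -17.9 198.1] tool z F [4.5  1.66]
wrist locking_pin 0.7 [-134.3  111.5   -0.3]
wrist locking_pin 0.56 [ 41.8 -14.    9.4]
wrist pin_stem 0.74 [ 41.9 -11.9 102.3]
scene locking_pin 0.56 [33.3 -9.  10.6]
scene pin_stem 0.76 [ 37.1  -9.4 104. ]
scene pin_collar 0.58 [-6.2 -8.8 24.6]
125 507 [ 29.4 -21.8 125.1] [ 47.   -4.6 131.5] [ 38.5 -13.2 129.1]
40 594 [ 40.6 -21.6  41.2] [ 46.9  -3.8 119.9] [ 45.8 -12.8  87.2]
18 581 [ 18.  -28.1  18. ] [57.1  1.9 24.9] [ 43.8 -14.3  19.8]
```

View pics/d_c.png

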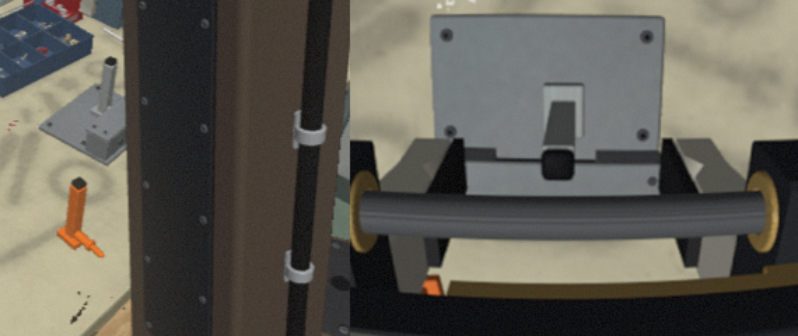

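```bash
python3 -c "
from h import *
st(); print(r.close_job())"
```

```text
t 32.28 tcp [ 0.5421 -0.3378  0.1954] rpy [-178.24   -4.32    3.08] tilt out/side [3.47 3.1 ] F [-0.8 -0.5  0.6] M [-0.2   0.4  -0.06] w 0.0659 J [-16.53  15.82  -5.61  -3.42 -65.14 111.02]
the job is handed in; nothing more can be done
None
```

The grey pin is in the hole with its collar against the bar. It stands free on the ledge and the arm is clear. The job was handed in at 32 s of the 69 s allowed.

- **Finding the hole:** A wrist-camera look under the lip put the hole at about y = -14 mm. I then set the pin on the ledge, touched its nose to the bar at y = -8 mm and slid it along until it dropped in.
- **Seating:** The pin met a firm stop 24.4 mm past where the nose first touched the face, against the 24 mm expected. Contact forces I read stayed at or below about 5 N.
- **After release:** Pictures showed the stem upright and the gripper clear, with the wrist force back to about zero. In what I saw of the scene, nothing else looked moved, but I did not check each bystander.

Some checks disagreed or were imperfect:
- **Camera against arm:** The last wrist depth check put the pin about 2 mm nearer the bar than fully home, which is physically impossible. The scene camera's pin origin read about 6 mm nearer. I took both as calibration bias, because the arm's own travel agreed with fully home.
- **Tool tilt:** Fast rows built up as much as 6° of tool tilt that I could not remove. I gripped the pin across its y sides and gripped it again on the ledge so that it still stood flat.

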